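# Pack the chocolate pots in the warming tin and put it on the heat

## Task

The warming plate's red ring is still hot from the last batch, so load the round tin where it stands on the plain grey ring: stand all the lidded chocolate pots upright on its floor, one in the middle and the others packed close around it side by side, so that any place left over is still whole and wide enough for another pot. Then slide the tin sideways along the glass, never lifting or tilting it, until it is centred on the red ring, and only then throw the plate's toggle switch fully on. Leave the lid, funnel, carafe, cups and pitcher as they are.

Things in the scene. Friction and masses are not known exactly. Their poses are not given: they have to be found in the camera images.
- pot0_mid (a point): lidded pot, 100 g, 67 mm high; point on its axis half-way up (33.5 mm), z up. White porcelain body 60 mm across with a bevelled foot (52 mm across, full width from 8 mm up); fixed orange lid with a bevelled edge, top at 41 mm; on it an upright round knob 24 mm across, 26 mm high, to hold it by. It starts standing somewhere in the tin.
- pot1_mid (a point): lidded pot, 100 g, 67 mm high; point on its axis half-way up (33.5 mm), z up. White porcelain body 60 mm across with a bevelled foot (52 mm across, full width from 8 mm up); fixed orange lid with a bevelled edge, top at 41 mm; on it an upright round knob 24 mm across, 26 mm high, to hold it by. It starts upright on the counter right of the plate, or is absent (None).
- pot2_mid (a point): lidded pot, 100 g, 67 mm high; point on its axis half-way up (33.5 mm), z up. White porcelain body 60 mm across with a bevelled foot (52 mm across, full width from 8 mm up); fixed orange lid with a bevelled edge, top at 41 mm; on it an upright round knob 24 mm across, 26 mm high, to hold it by. It starts upright on the counter right of the plate, or is absent (None).
- pot3_mid (a point): lidded pot, 100 g, 67 mm high; point on its axis half-way up (33.5 mm), z up. White porcelain body 60 mm across with a bevelled foot (52 mm across, full width from 8 mm up); fixed orange lid with a bevelled edge, top at 41 mm; on it an upright round knob 24 mm across, 26 mm high, to hold it by. It starts upright on the counter right of the plate, or is absent (None).
- pot4_mid (a point): lidded pot, 100 g, 67 mm high; point on its axis half-way up (33.5 mm), z up. White porcelain body 60 mm across with a bevelled foot (52 mm across, full width from 8 mm up); fixed orange lid with a bevelled edge, top at 41 mm; on it an upright round knob 24 mm across, 26 mm high, to hold it by. It starts upright on the counter right of the plate, or is absent (None).
- pot5_mid (a point): lidded pot, 100 g, 67 mm high; point on its axis half-way up (33.5 mm), z up. White porcelain body 60 mm across with a bevelled foot (52 mm across, full width from 8 mm up); fixed orange lid with a bevelled edge, top at 41 mm; on it an upright round knob 24 mm across, 26 mm high, to hold it by. It starts upright on the counter right of the plate, or is absent (None).
- pot6_mid (a point): lidded pot, 100 g, 67 mm high; point on its axis half-way up (33.5 mm), z up. White porcelain body 60 mm across with a bevelled foot (52 mm across, full width from 8 mm up); fixed orange lid with a bevelled edge, top at 41 mm; on it an upright round knob 24 mm across, 26 mm high, to hold it by. It starts upright on the counter right of the plate, or is absent (None).
- tin_mid (a point): round open aluminium tin, inside 192 mm across (room for seven pots), outside 202, 46 mm high, floor 4 mm thick, 500 g; point on its axis half-way up (23 mm), z up. Two loop handles of 10 mm round bar along its +x and -x: straight bar 60 mm long parallel to its y, 128 mm from the axis, 38 mm above the underside. Slides on the glass with up to about 15 N when full
- plate: built-in two-zone warming plate, top 10 mm above the counter; origin at counter height, midway between its two rings; x points away from the robot, y to the left. Black glass 434 mm (y) by 285 mm (x); a steel switch strip adds about 90 mm at its right (-y) end
- hot_ring: printed red ring with smaller red rings inside, 212 mm across, flush on the glass: the heated zone; the point is its centre on the glass. 220 mm from the cool ring's centre along the plate's y; either end
- cool_ring: printed plain pale-grey ring, 212 mm across, flush on the glass: the unheated zone; the point is its centre on the glass
- heat (a joint): toggle switch of the warming plate, rad: 0 is off (leaning 0.5 rad to the plate's -y), 1.0 is fully on (leaning 0.5 rad to the plate's +y). It stays where it is left; about 1.5 N at its ball moves it
- heat_tip (a point): centre of the black ball, 26 mm across, on the end of the toggle. It swings about an axis parallel to the plate's x, 55 mm from the ball's centre and 32 mm above the counter, in a low dark block 25 mm high (70 mm along the plate's y, 50 mm along x)
- lid: orange silicone lid, 68 mm across, 20 mm high, not part of the job; origin under its centre; it lies among the pots
- funnel: stainless dosing funnel, 80 mm across, 48 mm high, not part of the job; origin under its centre
- carafe: empty glass carafe, 128 mm across, 160 mm high, not part of the job; origin under its centre
- cups: stack of three yellow plastic cups, 76 mm across, 116 mm high, not part of the job; origin under its centre
- pitcher: steel milk pitcher, 90 mm across, 105 mm high, not part of the job; origin under its centre
Things that resemble listed ones, but are neither listed nor needed, are in the scene too. Leave any pink or turquoise look-alike of the part that bears pot6_mid alone.

How it is judged:
On the way, in this order (a step that is already met when the one before it is completed fails the run):
1. every pot is packed in the tin, one in the middle and the rest close around it, while the tin stands on the grey ring (within 40 mm of its centre) and the switch is off (horizontal distance between any of pot0_mid, pot1_mid, pot2_mid, pot3_mid, pot4_mid, pot5_mid, pot6_mid and tin_mid below 0.014 m and z of pot0_mid in the frame of tin_mid between 0.008 and 0.021 m and z of pot1_mid in the frame of tin_mid between 0.008 and 0.021 m and z of pot2_mid in the frame of tin_mid between 0.008 and 0.021 m and z of pot3_mid in the frame of tin_mid between 0.008 and 0.021 m and z of pot4_mid in the frame of tin_mid between 0.008 and 0.021 m and z of pot5_mid in the frame of tin_mid between 0.008 and 0.021 m and z of pot6_mid in the frame of tin_mid between 0.008 and 0.021 m and horizontal distance between each of pot0_mid, pot1_mid, pot2_mid, pot3_mid, pot4_mid, pot5_mid, pot6_mid and tin_mid below 0.072 m and angle between each of pot0_mid, pot1_mid, pot2_mid, pot3_mid, pot4_mid, pot5_mid, pot6_mid's own z axis and vertical below 0.12 rad and (horizontal distance between pot0_mid and pot1_mid below 0.073 m or horizontal distance between pot0_mid and pot1_mid above 0.1 m) and (horizontal distance between pot0_mid and pot2_mid below 0.073 m or horizontal distance between pot0_mid and pot2_mid above 0.1 m) and (horizontal distance between pot1_mid and pot2_mid below 0.073 m or horizontal distance between pot1_mid and pot2_mid above 0.1 m) and (horizontal distance between pot0_mid and pot3_mid below 0.073 m or horizontal distance between pot0_mid and pot3_mid above 0.1 m) and (horizontal distance between pot1_mid and pot3_mid below 0.073 m or horizontal distance between pot1_mid and pot3_mid above 0.1 m) and (horizontal distance between pot2_mid and pot3_mid below 0.073 m or horizontal distance between pot2_mid and pot3_mid above 0.1 m) and (horizontal distance between pot0_mid and pot4_mid below 0.073 m or horizontal distance between pot0_mid and pot4_mid above 0.1 m) and (horizontal distance between pot1_mid and pot4_mid below 0.073 m or horizontal distance between pot1_mid and pot4_mid above 0.1 m) and (horizontal distance between pot2_mid and pot4_mid below 0.073 m or horizontal distance between pot2_mid and pot4_mid above 0.1 m) and (horizontal distance between pot3_mid and pot4_mid below 0.073 m or horizontal distance between pot3_mid and pot4_mid above 0.1 m) and (horizontal distance between pot0_mid and pot5_mid below 0.073 m or horizontal distance between pot0_mid and pot5_mid above 0.1 m) and (horizontal distance between pot1_mid and pot5_mid below 0.073 m or horizontal distance between pot1_mid and pot5_mid above 0.1 m) and (horizontal distance between pot2_mid and pot5_mid below 0.073 m or horizontal distance between pot2_mid and pot5_mid above 0.1 m) and (horizontal distance between pot3_mid and pot5_mid below 0.073 m or horizontal distance between pot3_mid and pot5_mid above 0.1 m) and (horizontal distance between pot4_mid and pot5_mid below 0.073 m or horizontal distance between pot4_mid and pot5_mid above 0.1 m) and (horizontal distance between pot0_mid and pot6_mid below 0.073 m or horizontal distance between pot0_mid and pot6_mid above 0.1 m) and (horizontal distance between pot1_mid and pot6_mid below 0.073 m or horizontal distance between pot1_mid and pot6_mid above 0.1 m) and (horizontal distance between pot2_mid and pot6_mid below 0.073 m or horizontal distance between pot2_mid and pot6_mid above 0.1 m) and (horizontal distance between pot3_mid and pot6_mid below 0.073 m or horizontal distance between pot3_mid and pot6_mid above 0.1 m) and (horizontal distance between pot4_mid and pot6_mid below 0.073 m or horizontal distance between pot4_mid and pot6_mid above 0.1 m) and (horizontal distance between pot5_mid and pot6_mid below 0.073 m or horizontal distance between pot5_mid and pot6_mid above 0.1 m) and horizontal distance between tin_mid and cool_ring below 0.04 m and value of joint heat below 0.4 rad), for 0.2 s.
2. the tin has been slid onto the red ring (within 15 mm of its centre), the switch still off (horizontal distance between tin_mid and hot_ring below 0.015 m and value of joint heat below 0.4 rad), for 0.2 s.
3. the toggle switch is fully on (value of joint heat above 0.85 rad), for 0.2 s.
At the end, for the whole second after the job is handed in: Tin at rest within 15 mm of the red ring's centre, toggle past 0.85 rad. Every pot stands upright on the tin's floor, at rest, one within 14 mm of the tin's centre; any two pots are side by side (centres under 73 mm apart) or at least a whole place apart (over 100 mm) (horizontal distance between any of pot0_mid, pot1_mid, pot2_mid, pot3_mid, pot4_mid, pot5_mid, pot6_mid and tin_mid below 0.014 m and z of pot0_mid in the frame of tin_mid between 0.008 and 0.021 m and z of pot1_mid in the frame of tin_mid between 0.008 and 0.021 m and z of pot2_mid in the frame of tin_mid between 0.008 and 0.021 m and z of pot3_mid in the frame of tin_mid between 0.008 and 0.021 m and z of pot4_mid in the frame of tin_mid between 0.008 and 0.021 m and z of pot5_mid in the frame of tin_mid between 0.008 and 0.021 m and z of pot6_mid in the frame of tin_mid between 0.008 and 0.021 m and horizontal distance between each of pot0_mid, pot1_mid, pot2_mid, pot3_mid, pot4_mid, pot5_mid, pot6_mid and tin_mid below 0.072 m and angle between each of pot0_mid, pot1_mid, pot2_mid, pot3_mid, pot4_mid, pot5_mid, pot6_mid's own z axis and vertical below 0.12 rad and (horizontal distance between pot0_mid and pot1_mid below 0.073 m or horizontal distance between pot0_mid and pot1_mid above 0.1 m) and (horizontal distance between pot0_mid and pot2_mid below 0.073 m or horizontal distance between pot0_mid and pot2_mid above 0.1 m) and (horizontal distance between pot1_mid and pot2_mid below 0.073 m or horizontal distance between pot1_mid and pot2_mid above 0.1 m) and (horizontal distance between pot0_mid and pot3_mid below 0.073 m or horizontal distance between pot0_mid and pot3_mid above 0.1 m) and (horizontal distance between pot1_mid and pot3_mid below 0.073 m or horizontal distance between pot1_mid and pot3_mid above 0.1 m) and (horizontal distance between pot2_mid and pot3_mid below 0.073 m or horizontal distance between pot2_mid and pot3_mid above 0.1 m) and (horizontal distance between pot0_mid and pot4_mid below 0.073 m or horizontal distance between pot0_mid and pot4_mid above 0.1 m) and (horizontal distance between pot1_mid and pot4_mid below 0.073 m or horizontal distance between pot1_mid and pot4_mid above 0.1 m) and (horizontal distance between pot2_mid and pot4_mid below 0.073 m or horizontal distance between pot2_mid and pot4_mid above 0.1 m) and (horizontal distance between pot3_mid and pot4_mid below 0.073 m or horizontal distance between pot3_mid and pot4_mid above 0.1 m) and (horizontal distance between pot0_mid and pot5_mid below 0.073 m or horizontal distance between pot0_mid and pot5_mid above 0.1 m) and (horizontal distance between pot1_mid and pot5_mid below 0.073 m or horizontal distance between pot1_mid and pot5_mid above 0.1 m) and (horizontal distance between pot2_mid and pot5_mid below 0.073 m or horizontal distance between pot2_mid and pot5_mid above 0.1 m) and (horizontal distance between pot3_mid and pot5_mid below 0.073 m or horizontal distance between pot3_mid and pot5_mid above 0.1 m) and (horizontal distance between pot4_mid and pot5_mid below 0.073 m or horizontal distance between pot4_mid and pot5_mid above 0.1 m) and (horizontal distance between pot0_mid and pot6_mid below 0.073 m or horizontal distance between pot0_mid and pot6_mid above 0.1 m) and (horizontal distance between pot1_mid and pot6_mid below 0.073 m or horizontal distance between pot1_mid and pot6_mid above 0.1 m) and (horizontal distance between pot2_mid and pot6_mid below 0.073 m or horizontal distance between pot2_mid and pot6_mid above 0.1 m) and (horizontal distance between pot3_mid and pot6_mid below 0.073 m or horizontal distance between pot3_mid and pot6_mid above 0.1 m) and (horizontal distance between pot4_mid and pot6_mid below 0.073 m or horizontal distance between pot4_mid and pot6_mid above 0.1 m) and (horizontal distance between pot5_mid and pot6_mid below 0.073 m or horizontal distance between pot5_mid and pot6_mid above 0.1 m) and horizontal distance between tin_mid and hot_ring below 0.015 m and value of joint heat above 0.85 rad and linear speed of tin below 0.02 m/s and linear speed of each of pot0, pot1, pot2, pot3, pot4, pot5, pot6 below 0.03 m/s); the robot touches nothing.
It fails at once if the tin is lifted off the glass (8 mm or more) or tilted (over 0.12 rad) (height (world z) of tin_mid above 0.041 m or angle between tin_mid's own z axis and vertical above 0.12 rad).
It fails at once if the lid or the funnel is shifted by more than 80 mm or tipped ((distance of lid from where it was at the start of the episode above 0.08 m or angle between lid's own z axis and vertical above 0.35 rad) or (distance of funnel from where it was at the start of the episode above 0.08 m or angle between funnel's own z axis and vertical above 0.35 rad)).
It fails at once if the carafe, cups or pitcher are shifted by more than 30 mm or tipped ((distance of carafe from where it was at the start of the episode above 0.03 m or angle between carafe's own z axis and vertical above 0.35 rad) or (distance of cups from where it was at the start of the episode above 0.03 m or angle between cups's own z axis and vertical above 0.35 rad) or (distance of pitcher from where it was at the start of the episode above 0.03 m or angle between pitcher's own z axis and vertical above 0.35 rad)).
Of pot1, pot2, pot3, pot4, pot5, pot6 only 4 to 6 are there at a start; the rules pass over those that are not, and their reading is None.
At some moment in a run one of pot0, pot1, pot2, pot3, pot4, pot5, pot6 may be knocked a few centimetres aside while the robot is not near it.
It also fails if it takes over 210 s, if anything falls off the work surface, if the arm or the gripper's body presses on something with over 40 N, if the wrist force passes 120 N, or if a joint passes its speed limit or range.

## Robot

A 6-joint arm with a two-finger parallel gripper is mounted at the origin on the work surface. World frame = base frame: x ahead of the robot, y to its left, z up, the work surface at z = 0. Lengths are in m, angles in rad, forces in N, time in s.
With the tool pointing down it reaches from about 0.35 to 0.775 m from the base axis. Payload 7.3 kg.
Tool frame: the origin (TCP) lies on the centre line of the jaws, within the pads' length; the fingertips stand 25 mm ahead of it and the grasp point (between the pads) lies 6 mm ahead of it; z points along the fingers, y is the line along which they close (so a half turn about z gives the same grasp; the last joint's range is limited). The gripper opens to 92 mm and grips with 3 to 60 N. Pads are 19 mm wide; open, the fingers measure 130 mm over their backs; the gripper's body (75 mm by 190 mm) begins 47 mm behind the grasp point.
Start: joints at [0.992, 0.342, 1.524, -0, 1.275, -0.146], TCP at [0.22, 0.477, 0.252] pointing down, gripper open.
Joint ranges: [-2.53, 2.53], [-0.77, 2.02], [0.04, 2.7], [-1, 4.14], [0.28, 2.66], [-3.11, 3.11]. Speed limits (rad/s): [2.57, 2.57, 3.14, 3.14, 3.14, 3.14].

## Interface

Orientations are given as [roll, pitch, yaw] about the fixed x, y, z axes, in that order (R = Rz(yaw) Ry(pitch) Rx(roll)).
In Python, from cell import status, read_camera, camera_info, ticket, models gives the robot as it stands.
- The arm moves only by the tool send_rows, never from a script. Its argument "plan" is a list of rows, each an object with "offset": the shift along the tool's x, y, z in mm, a list of three; "yaw": the turn about the tool's z in rad. In form: [{"offset": [dx, dy, dz], "yaw": yaw}, ...]. A call has 1 to 20 rows; each row shifts and turns the commanded pose from where the row before left it, along the tool's axes as they then stand; what a row does not reach is not made up. A row lasts 1/10 s, in which the tool goes at most 50 mm and 8.59 degrees, less where a joint would pass 70% of its speed; a pose out of reach is approached as far as the arm can. A call is refused whole if a number of a shift passes 50 or a number of a turn 0.15, either way. A call with a gripper value outside its range is refused whole. "hand" is the closure, from 0 (fully open) to 1 (shut), set as the call begins (left out, the last holds). The fingers move at their own pace and stop on an object; "squeeze" is the grip in N (left out, the last holds). Time passes only in rows, so rows that do not move let the fingers close. It gives the time, the measured TCP pose, the force, the opening and the grip force at its end, in the units of the state.
- status.observe(): the state, without advancing time (a new reading comes with each control period).
- read_camera(name): name is "scene" or "side" or "wrist"; returns the picture (480x640x3 uint8, red, green, blue); there is no depth.
- camera_info(name): a dict with "vfov" (degrees; the focal length in pixels is half the picture's height over the tangent of half this angle, whatever the lens; pixels are square), "cx", "cy" (the principal point, pixels), "origin" and "attitude" of the camera in the world. Camera axes: x right, y down, z forward; pixel columns grow to the right and rows downward; lengths in m; the calibration is good to about 2 mm. A picture is of the moment at which its call begins: read the wrist's pose just before it. camera_info takes no time and is no camera call; for the wrist camera it gives the pose at the moment of the call.
- ticket.hand_in(): hands the job in; it is judged then, once.
Trained networks look in the newest picture that a camera, given by its name, has taken for a name from the list of things; names that differ only in an ending like _2 or _b are one class to them, and where a whole thing is asked for, a point or a joint stands for the part that bears it (a point fixed in the world has none). Each returns a list of dicts, best first, with "conf" (0 to 1); they miss things now and then, are a little off and sometimes report something else, mostly with a low value. They report only what shows in the picture. A call takes as long as a camera call. They do not tell look-alikes from the thing itself.
- models.regions_of(camera, label): "mask" (480x640 bool, what is visible of it) and "extent" ([left, top, right, bottom] in pixels, round what is visible of it).
The state is a dict: "time": time; "qpos": joint angles; "qvel": joint speeds; "joint_efforts": joint torques, N m; "tool_pos": TCP position; "tool_rot": TCP orientation; "contact_force": force on the tool from outside, world axes, zero at the start; "torque": the same for the moment, N m; "opening": finger opening in m; "grip_force": force on a finger pad.
Only numpy, scipy, OpenCV 4.12 (cv2) and the standard library are available. Lean on these libraries where they do the work, as an engineer would, in place of code of your own. Each camera call takes 0.05 s, during which the arm holds its last target. There are 200 camera calls.

## Working session

There is one attempt and no reset: what is moved stays moved. The work goes in short steps, Python scripts to look and compute and a tool call to move; the robot and the scene stay as the last step left them, time stands still between calls to the robot, and variables do not carry over. Pictures are saved under pics/ and viewed, at most 16 in all, crops included, and the job is handed in when it is done.

Besides the shell and the picture viewer there is one more tool, called after "Emit:" as name(argument=value, ...) on one line, values as JSON. send_rows: Moves the arm, as the interface text tells. Its arguments: {"type":"object","properties":{"plan":{"type":"array"},"hand":{"type":"number"},"squeeze":{"type":"number"}},"required":["plan"]}

```bash
mkdir -p pics; ls
cat > h.py <<'E'
import numpy as np, cv2
from scipy.spatial.transform import Rotation as R
from cell import status, read_camera, camera_info, ticket, models
def cam(name):
    i=camera_info(name); f=240/np.tan(np.radians(i['vfov'])/2); a=np.array(i['attitude'],float)
    M=a if a.shape==(3,3) else (R.from_euler('xyz',a).as_matrix() if a.size==3 else None)
    return f,i['cx'],i['cy'],np.array(i['origin']),M
def ray(name,u,v,z,c=None):
    f,cx,cy,o,M=c or cam(name)
    d=M@np.array([(u-cx)/f,(v-cy)/f,1]); return o+d*(z-o[2])/d[2]
def proj(name,p,c=None):
    f,cx,cy,o,M=c or cam(name); q=M.T@(np.array(p)-o); return f*q[0]/q[2]+cx,f*q[1]/q[2]+cy
def snap(name,fn):
    im=read_camera(name); cv2.imwrite('pics/'+fn,im[:,:,::-1]); return im
E
python3 - <<'E'
from h import *
for n in ['scene','side','wrist']: print(n,camera_info(n))
print(status.observe())
snap('scene','s0.png');
for l in ['pot0_mid','tin_mid','heat_tip','lid','funnel','carafe','cups','pitcher','plate']:
    for d in models.regions_of('scene',l): print(l,round(d['conf'],2),d['extent'])
snap('side','d0.png'); snap('wrist','w0.png')
E
```

```text
pics
scene {'vfov': 55.14564692667915, 'cx': 317.5183835123538, 'cy': 246.22888457834267, 'origin': array([1.30597373, 0.06090493, 1.02250169]), 'attitude': array([-2.48500391,  0.01043892,  1.58179357])}
side {'vfov': 54.698368393799996, 'cx': 322.8817019039368, 'cy': 237.905374036794, 'origin': array([ 0.07966777, -1.01094933,  0.87028916]), 'attitude': array([-2.1753032 ,  0.00371227, -0.44073864])}
wrist {'vfov': 66.92439269294727, 'cx': 316.7234663632313, 'cy': 233.6858763460949, 'origin': array([0.15379536, 0.50840703, 0.38312402]), 'attitude': array([2.86358473e+00, 1.38039259e-03, 1.13732653e+00])}
{'time': 0.0, 'qpos': array([ 9.91986213e-01,  3.42736165e-01,  1.52500901e+00, -1.85272364e-05,
        1.27541788e+00, -1.45976785e-01]), 'qvel': array([-7.76173847e-04,  9.84221913e-04,  6.23264704e-04, -5.09702955e-05,
        9.19763425e-04, -3.24198426e-04]), 'joint_efforts': array([ 6.30788036e-04, -4.31246746e+01, -2.44210660e+01,  7.16690160e-02,
        5.60832547e-02, -1.24039111e-04]), 'tool_pos': array([0.21997633, 0.47628272, 0.25104076]), 'tool_rot': array([-3.14003637e+00, -2.10901311e-04,  2.70876457e+00]), 'contact_force': array([0.1958362 , 0.15393622, 0.31722948]), 'torque': array([-0.00056519, -0.00782003, -0.00383601]), 'grip_force': 0.0, 'opening': 0.09181576021253417}
pot0_mid 0.91 [300.0, 246.8, 319.8, 272.9]
tin_mid 0.8 [267.2, 217.9, 348.8, 303.1]
tin_mid 0.28 [167.8, 291.5, 196.4, 319.2]
heat_tip 0.59 [245.7, 210.8, 255.8, 228.1]
lid 0.19 [268.5, 216.7, 346.9, 301.2]
funnel 0.77 [168.1, 288.8, 196.1, 320.1]
carafe 0.8 [468.0, 203.9, 524.8, 273.6]
cups 0.94 [285.8, 294.6, 323.8, 340.1]
cups 0.38 [268.5, 264.4, 348.4, 297.4]
cups 0.23 [227.9, 210.3, 438.7, 323.6]
pitcher 0.78 [432.5, 182.5, 466.8, 229.8]
```

View pics/s0.png

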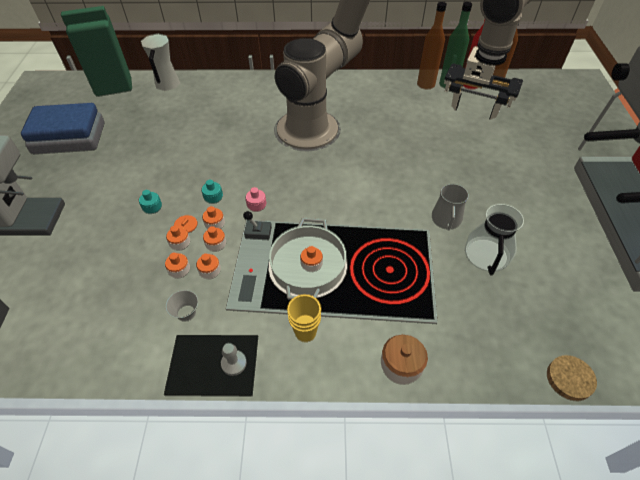

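View pics/d0.png

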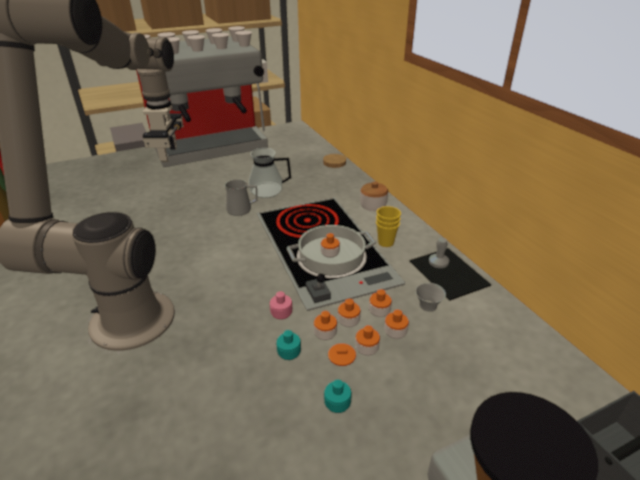

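Run:
```python
from h import *
im=cv2.imread('pics/s0.png'); hsv=cv2.cvtColor(im,cv2.COLOR_BGR2HSV)
c=cam('scene'); print(c[4])
def blobs(lo,hi,z,mn,box):
    m=cv2.inRange(hsv,lo,hi); n,l,s,ce=cv2.connectedComponentsWithStats(m)
    for i in range(1,n):
        if s[i][4]>mn and box[0]<ce[i][0]<box[1] and box[2]<ce[i][1]<box[3]: print(s[i],ce[i].round(1),ray('scene',*ce[i],z,c).round(3))
print('orange');blobs((4,150,120),(14,255,255),.047,20,(140,350,180,330))
print('pink/turq');blobs((80,100,60),(100,255,255),.047,20,(100,350,150,330));blobs((160,60,100),(178,255,255),.047,20,(100,350,150,330))
m=cv2.inRange(hsv,(0,180,120),(3,255,255))|cv2.inRange(hsv,(176,150,120),(180,255,255)); m[:, :345]=0;m[:, 440:]=0
pts=cv2.findNonZero(m); h=cv2.convexHull(pts); e=cv2.fitEllipse(h); print(e)
P=np.array([ray('scene',*q[0],.01,c) for q in h]); print(P.mean(0), P.min(0),P.max(0))
A=np.c_[2*P[:,:2],np.ones(len(P))]; s=np.linalg.lstsq(A,(P[:,:2]**2).sum(1),rcond=None)[0]; print('hot',s[:2],np.sqrt(s[2]+s[0]**2+s[1]**2))
for n,u,v,z in [('ball',250,215,.08),('glass rt-near',274,225,.01),('glass lt-near',432,231,.01),('glass lt-far',435,319,.01),('cups',304,304,.116),('pitcher',453,190,.105),('carafe',504,213,.16),('funnel',182,299,.048),('tinctr',308,259,.056),('pitbase',449,218,0)]: print(n,ray('scene',u,v,z,c).round(3))
```

```text
[[-0.01099642  0.79210131 -0.61029059]
 [ 0.99988505  0.0023389  -0.01498058]
 [-0.01043873 -0.61038517 -0.79203597]]
orange
[203 206  20  18 235] [212.6 215.2] [ 0.444 -0.256  0.047]
[166 215  31  28 523] [181.6 228.3] [ 0.493 -0.335  0.047]
[203 226  22  19 262] [213.4 235.4] [ 0.518 -0.243  0.047]
[301 246  21  19 268] [311.3 255.6] [0.585 0.026 0.047]
[165 253  23  18 294] [175.9 261.8] [ 0.607 -0.328  0.047]
[197 254  22  18 288] [207.3 262.8] [ 0.61  -0.245  0.047]
pink/turq
[202 180  21  23 369] [211.7 191.4] [ 0.35  -0.273  0.047]
[139 190  23  23 393] [149.7 201.5] [ 0.391 -0.448  0.047]
[246 187  20  24 355] [255.7 199.2] [ 0.382 -0.14   0.047]
((389.58154296875, 270.68572998046875), (64.95569610595703, 80.39387512207031), 102.39192199707031)
[0.60008832 0.23778681 0.01      ] [0.49596772 0.12934311 0.01      ] [0.7069826  0.33993427 0.01      ]
hot [0.60189833 0.23466113] 0.10621229141838669
ball [ 0.472 -0.143  0.08 ]
glass rt-near [ 0.449 -0.085  0.01 ]
glass lt-near [0.47  0.367 0.01 ]
glass lt-far [0.752 0.335 0.01 ]
cups [0.773 0.015 0.116]
pitcher [0.401 0.417 0.105]
carafe [0.535 0.509 0.16 ]
funnel [ 0.721 -0.29   0.048]
tinctr [0.603 0.018 0.056]
pitbase [0.412 0.427 0.   ]
```

```bash
python3 -c "
import cv2
a=cv2.imread('pics/s0.png')[170:345,130:460]; cv2.imwrite('pics/s0c.png',cv2.resize(a,None,fx=2.4,fy=2.4,interpolation=2))"
```

```text
(no output)
```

View pics/s0c.png

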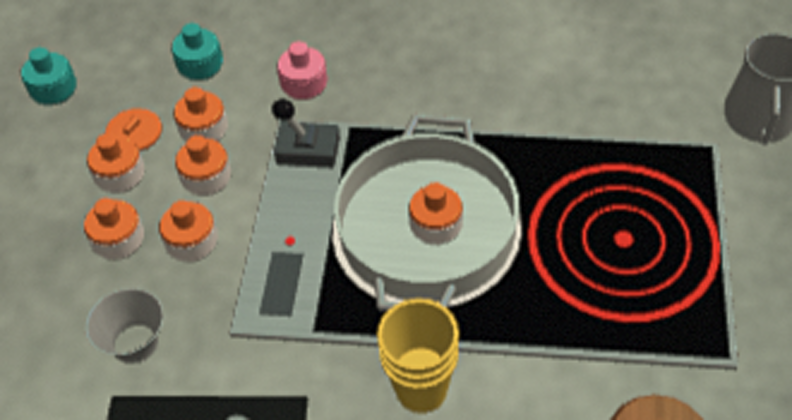

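Emit:
send_rows(plan=[{"offset":[0,0,-6],"yaw":0.1422},{"offset":[0,0,-6],"yaw":0.1422},{"offset":[0,0,-6],"yaw":0.1422},{"offset":[0,0,-6],"yaw":0.1422},{"offset":[0,0,-6],"yaw":0.1422},{"offset":[0,0,-6],"yaw":0.1422},{"offset":[0,0,-6],"yaw":0.1422},{"offset":[0,0,-6],"yaw":0.1422},{"offset":[-36,32,0],"yaw":0},{"offset":[-36,32,0],"yaw":0},{"offset":[-36,32,0],"yaw":0},{"offset":[-36,32,0],"yaw":0},{"offset":[-36,32,0],"yaw":0},{"offset":[-36,32,0],"yaw":0},{"offset":[-36,32,0],"yaw":0},{"offset":[-36,32,0],"yaw":0},{"offset":[-36,32,0],"yaw":0},{"offset":[-36,32,0],"yaw":0},{"offset":[0,0,0],"yaw":0},{"offset":[0,0,0],"yaw":0}], hand=0.45)

```text
time: 2.6
tool_pos: [0.5405, 0.116, 0.2992]
tool_rot: [-3.14, -0.0, 1.569]
contact_force: [-0.4, 0.6, -0.5]
opening: 0.0504
grip_force: 0.0
```

Run:
```python
from h import *
s=status.observe(); print(s['tool_pos'],s['tool_rot'],s['opening']); print(camera_info('wrist'))
snap('wrist','w1.png')
```

```text
[0.54047554 0.11599998 0.29917652] [-3.14040047e+00 -3.88377966e-04  1.56894434e+00] 0.05035186951788679
{'vfov': 66.92439269294727, 'cx': 316.7234663632313, 'cy': 233.6858763460949, 'origin': array([0.54183317, 0.19096097, 0.43128414]), 'attitude': array([ 2.86357761e+00,  1.58155089e-03, -2.56459588e-03])}
```

View pics/w1.png

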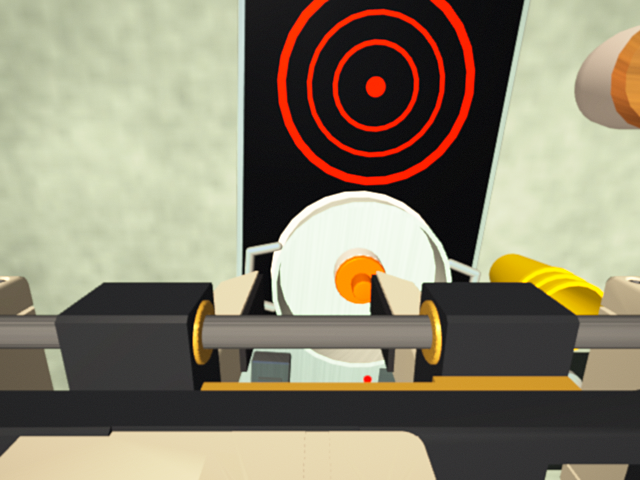

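Emit:
send_rows(plan=[{"offset":[-45,4,0],"yaw":0},{"offset":[-45,4,0],"yaw":0},{"offset":[-45,4,0],"yaw":0},{"offset":[-45,4,0],"yaw":0},{"offset":[-45,4,0],"yaw":0},{"offset":[0,0,0],"yaw":0},{"offset":[0,0,0],"yaw":0}])

```text
time: 3.35
tool_pos: [0.5601, -0.1073, 0.2998]
tool_rot: [-3.142, -0.001, 1.571]
contact_force: [-0.4, 0.4, -0.1]
opening: 0.0508
grip_force: 0.0
```

Run:
```python
from h import *
im=cv2.imread('pics/w1.png'); 
M=R.from_euler('xyz',[2.86357761,.00158,-.002565]).as_matrix(); f=240/np.tan(np.radians(66.9243927)/2)
c=(f,316.72,233.69,np.array([.54183,.19096,.43128]),M)
for u,v in [(376,87),(240,20),(245,240),(525,5),(470,265)]: print(ray('w',u,v,.01,c).round(4))
s=status.observe(); print(s['tool_pos'],s['tool_rot'][2]); 
import pickle; pickle.dump(cam('wrist'),open('c2.pkl','wb'))
snap('wrist','w2.png')
```

```text
[0.6054 0.2356 0.01  ]
[0.4622 0.3005 0.01  ]
[0.4538 0.063  0.01  ]
[0.7543 0.3133 0.01  ]
[0.7302 0.0301 0.01  ]
[ 0.56008502 -0.10733968  0.2998142 ] 1.5709934239390453
```

View pics/w2.png

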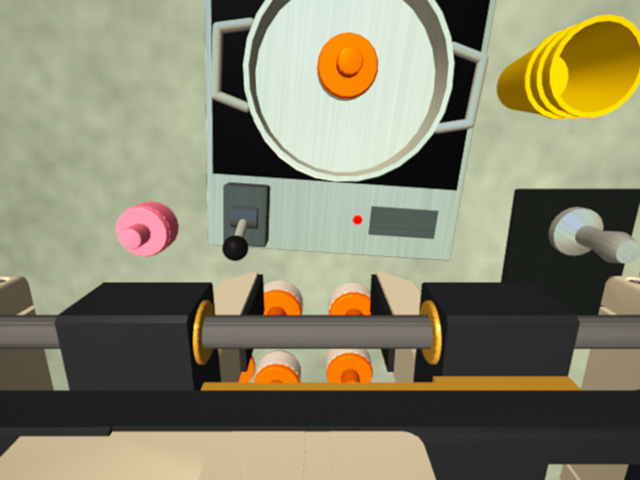

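Emit:
send_rows(plan=[{"offset":[-45,0,0],"yaw":0},{"offset":[-45,0,0],"yaw":0},{"offset":[-45,0,0],"yaw":0},{"offset":[-45,-5,0],"yaw":0},{"offset":[-45,-5,0],"yaw":0},{"offset":[-45,-10,0],"yaw":0},{"offset":[-45,-10,0],"yaw":0},{"offset":[0,0,0],"yaw":0},{"offset":[0,0,0],"yaw":0}])

```text
time: 4.3
tool_pos: [0.5312, -0.4219, 0.2993]
tool_rot: [-3.141, -0.001, 1.572]
contact_force: [-0.4, 1.1, 0.0]
opening: 0.0505
grip_force: 0.0
```

Run:
```python
from h import *
s=status.observe(); print(s['tool_pos'],s['tool_rot'][2]); 
import pickle; pickle.dump(cam('wrist'),open('c3.pkl','wb'))
snap('wrist','w3.png')
```

```text
[ 0.53121946 -0.42191747  0.29930716] 1.5720248265462302
```

View pics/w3.png

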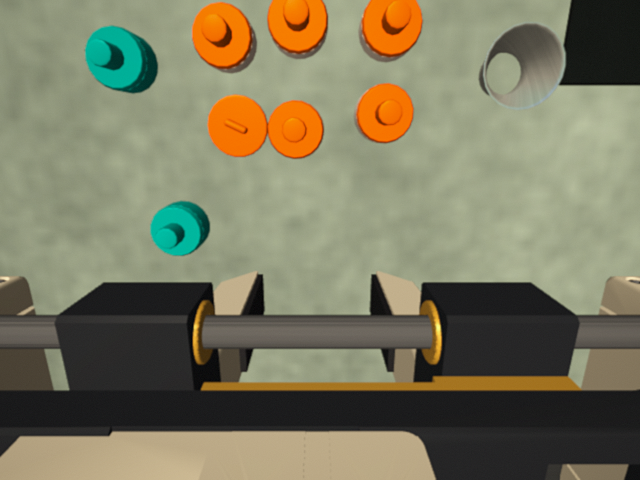

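```bash
cat >> h.py <<'E'
def circ(P):
    A=np.c_[2*P[:,:2],np.ones(len(P))]; s=np.linalg.lstsq(A,(P[:,:2]**2).sum(1),rcond=None)[0]; return s[:2],np.sqrt(s[2]+s[0]**2+s[1]**2)
def pots(im,c,z=.038,lim=280,mn=600):
    hsv=cv2.cvtColor(im,cv2.COLOR_BGR2HSV); m=cv2.inRange(hsv,(4,150,100),(17,255,255)); m=cv2.erode(m,np.ones((5,5),np.uint8)); m[lim:]=0
    n,l,s,ce=cv2.connectedComponentsWithStats(m); out=[]
    for i in range(1,n):
        if s[i][4]<mn: continue
        mm=cv2.dilate((l==i).astype(np.uint8),np.ones((5,5),np.uint8)); k=cv2.findContours(mm,0,1)[0][0][:,0]
        edge=k[k[:,1]>1]
        P=np.array([ray('w',u,v,z,c) for u,v in cv2.convexHull(edge)[:,0]]); 
        P2=np.array([ray('w',u,v,z,c) for u,v in edge]); q,r=circ(P2)
        out.append((ce[i].round(0),q.round(4),round(r,4)))
    return out
E
python3 - <<'E'
from h import *
import pickle
c3=pickle.load(open('c3.pkl','rb'));c2=pickle.load(open('c2.pkl','rb'))
print('w3');[print(*o) for o in pots(cv2.imread('pics/w3.png'),c3)]
print('w2');im=cv2.imread('pics/w2.png');[print(*o) for o in pots(im,c2,.052,250)]
# tin rim outer: bottom arc points picked by scanning columns upward from below for tin vs black glass
P=[];g=cv2.cvtColor(im,cv2.COLOR_BGR2GRAY); pk=[]
for u in list(range(262,345,6))+list(range(355,440,6)):
    col=g[90:172,u]; b=np.where(col<40)[0]
    if len(b)<5: continue
    v=90+b.min(); pk.append((u,v)); P.append(ray('w',u,v,.055,c2))
P=np.array(P); print(pk[::4]); print('rim fit',circ(P))
# fixed radius fit
from scipy.optimize import least_squares
r=least_squares(lambda q:np.hypot(P[:,0]-q[0],P[:,1]-q[1])-.101,[.6,.02],loss='soft_l1',f_scale=.002); print(r.x,np.abs(r.fun).max())
for n,u,v,z in [('h-',215,65,.048),('h-a',219,30,.048),('h-b',218,95,.048),('h+a',485,60,.048),('h+b',472,125,.048),('ball',234,247,.08),('blk nearR',213,247,.01),('blk a',226,185,.025),('blk b',269,187,.025),('blk c',266,247,.025),('blk d',226,243,.025),('cuprim',602,65,.116),('cupbase',515,90,0)]: print(n,ray('w',u,v,z,c2).round(4))
E
```

```text
w3
[297.  23.] [ 0.5129 -0.2455] 0.0279
[391.  25.] [ 0.6042 -0.2494] 0.0276
[221.  35.] [ 0.4389 -0.2581] 0.0286
[384. 113.] [ 0.6016 -0.3301] 0.0287
[263. 127.] [ 0.4778 -0.3445] 0.0435
w2
[347.  66.] [0.59  0.027] 0.0284
[(262, np.int64(139)), (286, np.int64(164)), (421, np.int64(149))]
rim fit (array([0.59046188, 0.02216387]), np.float64(0.10623316344775624))
[0.59030497 0.01493615] 0.005095167500696343
h- [0.4622 0.0285 0.048 ]
h-a [0.4683 0.059  0.048 ]
h-b [0.463  0.0012 0.048 ]
h+a [0.7237 0.0328 0.048 ]
h+b [ 0.7182 -0.0274  0.048 ]
ball [ 0.4766 -0.1468  0.08  ]
blk nearR [ 0.4342 -0.1695  0.01  ]
blk a [ 0.459  -0.0915  0.025 ]
blk b [ 0.5072 -0.0938  0.025 ]
blk c [ 0.5011 -0.1647  0.025 ]
blk d [ 0.4543 -0.1597  0.025 ]
cuprim [0.7888 0.0176 0.116 ]
cupbase [0.7812 0.0105 0.    ]
```

Emit:
send_rows(plan=[{"offset":[45,10,-4],"yaw":0},{"offset":[45,10,-4],"yaw":0},{"offset":[45,10,-4],"yaw":0},{"offset":[45,10,-4],"yaw":0},{"offset":[45,10,-4],"yaw":0},{"offset":[0,0,0],"yaw":0},{"offset":[0,0,0],"yaw":0}])

```text
time: 5.05
tool_pos: [0.5809, -0.195, 0.3207]
tool_rot: [3.14, 0.001, 1.577]
contact_force: [-0.3, -0.0, 1.2]
opening: 0.0504
grip_force: 0.0
```

```bash
cat >> h.py <<'E'
from scipy.optimize import minimize
def tinfit(im,c,g0,z=.056,exclude=None):
    g=cv2.GaussianBlur(cv2.cvtColor(im,cv2.COLOR_BGR2GRAY),(3,3),0).astype(np.float32); t=np.linspace(0,2*np.pi,240,endpoint=False)
    pr=lambda q,r:np.array([proj('w',[q[0]+r*np.cos(a),q[1]+r*np.sin(a),z],c) for a in t],np.float32)
    def samp(q,r):
        p=pr(q,r); v=cv2.remap(g,p[:,:1],p[:,1:],cv2.INTER_LINEAR)[:,0]; ok=(p[:,0]>2)&(p[:,0]<637)&(p[:,1]>2)&(p[:,1]<265); return v,ok
    def cost(q):
        a,ok=samp(q,.0995); b,ok2=samp(q,.1035); o=ok&ok2; return -np.clip(a-b,-60,60)[o].mean()
    best=min(((cost((x,y)),x,y) for x in g0[0]+np.arange(-.016,.017,.004) for y in g0[1]+np.arange(-.016,.017,.004)))
    r=minimize(cost,best[1:],method='Nelder-Mead',options=dict(initial_simplex=np.array(best[1:])+np.array([[0,0],[.003,0],[0,.003]])))
    return r.x,r.fun
E
python3 - <<'E'
from h import *
import pickle
s=status.observe(); print(s['tool_pos'],s['tool_rot'][2]); c=cam('wrist')
pickle.dump(c,open('c4.pkl','wb'))
im=snap('wrist','w4.png')[:,:,::-1].copy()
q,f=tinfit(im,c,(.591,.0155)); print(q,f)
print(pots(im,c,.052,250))
for r,z in [(.101,.056),(.096,.056),(.096,.014),(.003,.014)]:
    p=np.array([proj('w',[q[0]+r*np.cos(a),q[1]+r*np.sin(a),z],c) for a in np.linspace(0,6.28,80)]); cv2.polylines(im,[p.round().astype(np.int32)],True,(255,0,255),1)
for k in pots(im,c,.052,250):
    p=np.array([proj('w',[k[1][0]+.012*np.cos(a),k[1][1]+.012*np.sin(a),.081],c) for a in np.linspace(0,6.28,30)]); cv2.polylines(im,[p.round().astype(np.int32)],True,(0,255,0),1)
cv2.imwrite('pics/w4o.png',im)
E
```

```text
[ 0.58091127 -0.19497468  0.32066198] 1.5765983555152463
[0.58965646 0.01072376] -52.913291931152344
[(array([259., 234.]), array([ 0.5155, -0.2366]), np.float64(0.0255)), (array([336., 236.]), array([ 0.6037, -0.2386]), np.float64(0.0246)), (array([197., 240.]), array([ 0.444 , -0.2452]), np.float64(0.0219))]
```

View pics/w4o.png

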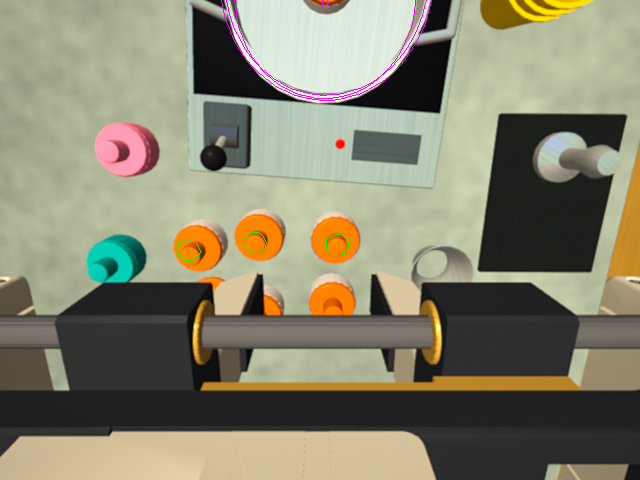

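Run:
```python
from h import *
import pickle
c2=pickle.load(open('c2.pkl','rb')); im=cv2.imread('pics/w2.png'); q,f=tinfit(im,c2,(.591,.0155)); print(q,f)
c4=pickle.load(open('c4.pkl','rb')); print([ (o[1],o[2]) for o in pots(cv2.imread('pics/w4.png'),c4,.038,265)])
for z in (.036,.038,.04): print(pots(cv2.imread('pics/w3.png'),pickle.load(open('c3.pkl','rb')),z)[3])
# scene tin & hull of the abutting pot in w3: mask by x>267
c3=pickle.load(open('c3.pkl','rb')); im3=cv2.imread('pics/w3.png'); im3[:,:268]=0; print(pots(im3,c3))
for r,z in [(.101,.056),(.096,.056),(.096,.014),(.003,.014)]:
    p=np.array([proj('w',[q[0]+r*np.cos(a),q[1]+r*np.sin(a),z],c2) for a in np.linspace(0,6.28,80)]); cv2.polylines(im,[p.round().astype(np.int32)],True,(255,0,255),1)
k=pots(im,c2,.052,250)[0][1]
p=np.array([proj('w',[k[0]+.012*np.cos(a),k[1]+.012*np.sin(a),.081],c2) for a in np.linspace(0,6.28,30)]); cv2.polylines(im,[p.round().astype(np.int32)],True,(0,255,0),1)
cv2.imwrite('pics/w2o.png',cv2.resize(im[:200,180:520],None,fx=2,fy=2))
```

```text
[0.59096097 0.01873494] -58.52485275268555
[(array([ 0.5132, -0.2438]), np.float64(0.0284)), (array([ 0.6046, -0.247 ]), np.float64(0.0282)), (array([ 0.4391, -0.2565]), np.float64(0.0277))]
(array([384., 113.]), array([ 0.602, -0.33 ]), np.float64(0.0289))
(array([384., 113.]), array([ 0.6016, -0.3301]), np.float64(0.0287))
(array([384., 113.]), array([ 0.6013, -0.3302]), np.float64(0.0286))
[(array([297.,  23.]), array([ 0.513 , -0.2456]), np.float64(0.0279)), (array([391.,  25.]), array([ 0.6042, -0.2494]), np.float64(0.0276)), (array([384., 113.]), array([ 0.6016, -0.3301]), np.float64(0.0287)), (array([295., 129.]), array([ 0.5094, -0.3461]), np.float64(0.0285))]
```

View pics/w2o.png

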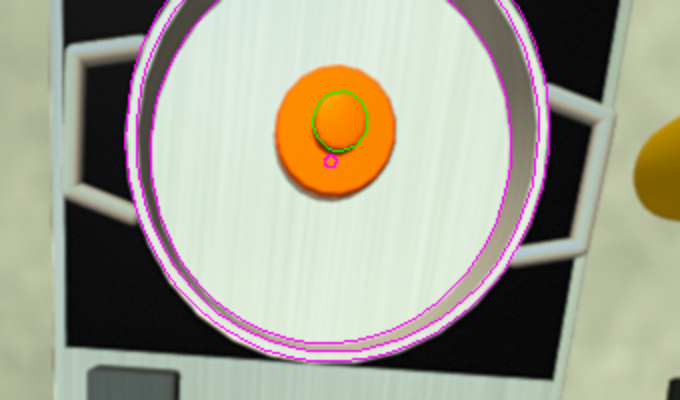

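Emit:
send_rows(plan=[{"offset":[44.5,1.8,0],"yaw":0},{"offset":[44.5,1.8,0],"yaw":0},{"offset":[44.5,1.8,0],"yaw":0},{"offset":[44.5,1.8,0],"yaw":0},{"offset":[44.5,1.8,40],"yaw":0},{"offset":[0,0,40],"yaw":0},{"offset":[0,0,40],"yaw":0},{"offset":[0,0,40],"yaw":0},{"offset":[0,0,30],"yaw":0},{"offset":[0,0,0],"yaw":0},{"offset":[0,0,0],"yaw":0},{"offset":[0,0,0],"yaw":0}])

```text
time: 6.3
tool_pos: [0.5903, 0.0163, 0.1384]
tool_rot: [3.138, 0.0, 1.571]
contact_force: [0.1, -0.7, 0.5]
opening: 0.0504
grip_force: 0.0
```

Emit:
send_rows(plan=[{"offset":[11.2,0,14],"yaw":0},{"offset":[0,0,20],"yaw":0},{"offset":[0,0,20],"yaw":0},{"offset":[0,0,0],"yaw":0},{"offset":[0,0,0],"yaw":0}])

```text
time: 6.8
tool_pos: [0.59, 0.028, 0.084]
tool_rot: [3.139, 0.0, 1.571]
contact_force: [0.2, -0.4, -0.0]
opening: 0.0509
grip_force: 0.0
```

Emit:
send_rows(plan=[{"offset":[0,0,0],"yaw":0},{"offset":[0,0,0],"yaw":0},{"offset":[0,0,0],"yaw":0},{"offset":[0,0,0],"yaw":0},{"offset":[0,0,0],"yaw":0},{"offset":[0,0,0],"yaw":0}], hand=1, squeeze=15)

```text
time: 7.4
tool_pos: [0.5894, 0.0281, 0.0827]
tool_rot: [3.141, 0.0, 1.571]
contact_force: [0.6, -0.5, 3.5]
opening: 0.0232
grip_force: 15.0
```

Emit:
send_rows(plan=[{"offset":[0,0,-4],"yaw":0},{"offset":[-4.5,0.8,0],"yaw":0},{"offset":[-4.5,0.8,0],"yaw":0},{"offset":[0,0,2],"yaw":0},{"offset":[0,0,2],"yaw":0},{"offset":[0,0,0],"yaw":0},{"offset":[0,0,0],"yaw":0}])

```text
time: 8.1
tool_pos: [0.5908, 0.0188, 0.0827]
tool_rot: [3.141, 0.0, 1.571]
contact_force: [-0.7, -2.4, 4.7]
opening: 0.0237
grip_force: 15.0
```

Emit:
send_rows(plan=[{"offset":[0,0,0],"yaw":0},{"offset":[0,0,0],"yaw":0},{"offset":[0,0,0],"yaw":0},{"offset":[0,0,-20],"yaw":0},{"offset":[0,0,-40],"yaw":0},{"offset":[0,0,-40],"yaw":0},{"offset":[-45,2,0],"yaw":0},{"offset":[-45,2,0],"yaw":0},{"offset":[-45,2,0],"yaw":0},{"offset":[-45,2,0],"yaw":0},{"offset":[-45,2,0],"yaw":0},{"offset":[-42,3,0],"yaw":0},{"offset":[0,0,40],"yaw":0},{"offset":[0,0,20],"yaw":0},{"offset":[0,0,0],"yaw":0},{"offset":[0,0,0],"yaw":0}], hand=0.45)

```text
time: 9.7
tool_pos: [0.604, -0.2477, 0.1225]
tool_rot: [-3.142, -0.0, 1.571]
contact_force: [0.1, 0.1, -0.1]
opening: 0.0503
grip_force: 0.0
```

Emit:
send_rows(plan=[{"offset":[0,-1,20],"yaw":0},{"offset":[0,0,20],"yaw":0},{"offset":[0,0,12],"yaw":0},{"offset":[0,0,0],"yaw":0},{"offset":[0,0,0],"yaw":0}])

```text
time: 10.2
tool_pos: [0.6035, -0.248, 0.0715]
tool_rot: [3.14, 0.001, 1.572]
contact_force: [-0.4, -0.2, -0.2]
opening: 0.0507
grip_force: 0.0
```

Emit:
send_rows(plan=[{"offset":[0,0,0],"yaw":0},{"offset":[0,0,0],"yaw":0},{"offset":[0,0,0],"yaw":0},{"offset":[0,0,0],"yaw":0},{"offset":[0,0,0],"yaw":0},{"offset":[0,0,-20],"yaw":0},{"offset":[0,0,-40],"yaw":0},{"offset":[0,0,-40],"yaw":0},{"offset":[39,7,0],"yaw":0},{"offset":[39,7,0],"yaw":0},{"offset":[39,7,0],"yaw":0},{"offset":[39,7,0],"yaw":0},{"offset":[39,7,0],"yaw":0},{"offset":[39,7,0],"yaw":0},{"offset":[0,0,0],"yaw":0},{"offset":[0,0,0],"yaw":0},{"offset":[0,0,0],"yaw":0}], hand=1)

```text
time: 11.9
tool_pos: [0.6445, -0.0148, 0.1701]
tool_rot: [-3.141, 0.0, 1.571]
contact_force: [1.1, -0.0, -0.3]
opening: 0.0235
grip_force: 15.0
```

Emit:
send_rows(plan=[{"offset":[2,1,30],"yaw":0},{"offset":[0,0,20],"yaw":0},{"offset":[0,0,15],"yaw":0},{"offset":[0,0,10],"yaw":0},{"offset":[0,0,6],"yaw":0},{"offset":[0,0,4],"yaw":0},{"offset":[0,0,0],"yaw":0},{"offset":[0,0,0],"yaw":0}])

```text
time: 12.7
tool_pos: [0.6461, -0.0119, 0.086]
tool_rot: [3.14, 0.0, 1.571]
contact_force: [-1.2, 0.2, -0.5]
opening: 0.0239
grip_force: 15.0
```

Emit:
send_rows(plan=[{"offset":[0,0,0],"yaw":0},{"offset":[0,0,0],"yaw":0},{"offset":[0,0,0],"yaw":0},{"offset":[0,0,-20],"yaw":0},{"offset":[0,0,-35],"yaw":0},{"offset":[0,0,-35],"yaw":0},{"offset":[-38.7,-22.1,0],"yaw":0},{"offset":[-38.7,-22.1,0],"yaw":0},{"offset":[-38.7,-22.1,0],"yaw":0},{"offset":[-38.7,-22.1,0],"yaw":0},{"offset":[-38.7,-22.1,0],"yaw":0},{"offset":[-38.7,-22.1,0],"yaw":0},{"offset":[0,0,40],"yaw":0},{"offset":[0,0,15],"yaw":0},{"offset":[0,0,0],"yaw":0},{"offset":[0,0,0],"yaw":0}], hand=0.45)

```text
time: 14.3
tool_pos: [0.5136, -0.2442, 0.1209]
tool_rot: [3.141, 0.0, 1.571]
contact_force: [-0.1, -0.3, 0.2]
opening: 0.0506
grip_force: 0.0
```

```bash
cat > sc.py <<'E'
from h import *
import sys
im=read_camera('scene')[:,:,::-1].copy(); cv2.imwrite('pics/sc.png',im); c=cam('scene'); hsv=cv2.cvtColor(im,cv2.COLOR_BGR2HSV)
m=cv2.inRange(hsv,(4,150,100),(14,255,255)); n,l,s,ce=cv2.connectedComponentsWithStats(m)
for i in range(1,n):
    if s[i][4]>40 and 140<ce[i][0]<450 and 180<ce[i][1]<330: print(s[i][4],ray('scene',*ce[i],.061 if ce[i][0]>255 else .047,c)[:2].round(3))
E
python3 sc.py
```

```text
82 [ 0.447 -0.241]
312 [ 0.509 -0.346]
247 [ 0.521 -0.242]
302 [0.598 0.017]
311 [ 0.607 -0.329]
325 [ 0.652 -0.011]
```

Emit:
send_rows(plan=[{"offset":[0,0,20],"yaw":0},{"offset":[0,0,20],"yaw":0},{"offset":[0,0,9.5],"yaw":0},{"offset":[0,0,0],"yaw":0},{"offset":[0,0,0],"yaw":0}])

```text
time: 14.85
tool_pos: [0.5138, -0.2443, 0.0718]
tool_rot: [3.14, 0.001, 1.572]
contact_force: [-0.1, 0.5, 0.3]
opening: 0.0504
grip_force: 0.0
```

Emit:
send_rows(plan=[{"offset":[0,0,0],"yaw":0},{"offset":[0,0,0],"yaw":0},{"offset":[0,0,0],"yaw":0},{"offset":[0,0,0],"yaw":0},{"offset":[0,0,0],"yaw":0},{"offset":[0,0,-20],"yaw":0},{"offset":[0,0,-40],"yaw":0},{"offset":[0,0,-40],"yaw":0},{"offset":[42,3.3,0],"yaw":0},{"offset":[42,3.3,0],"yaw":0},{"offset":[42,3.3,0],"yaw":0},{"offset":[42,3.3,0],"yaw":0},{"offset":[42,3.3,0],"yaw":0},{"offset":[42,3.3,0],"yaw":0},{"offset":[42,3.3,0],"yaw":0},{"offset":[0,0,0],"yaw":0},{"offset":[0,0,0],"yaw":0},{"offset":[0,0,0],"yaw":0}], hand=1)

```text
time: 16.65
tool_pos: [0.5361, 0.0491, 0.1707]
tool_rot: [-3.141, 0.0, 1.571]
contact_force: [0.4, 0.3, -1.8]
opening: 0.0233
grip_force: 15.0
```

Emit:
send_rows(plan=[{"offset":[1,0,30],"yaw":0},{"offset":[0,0,20],"yaw":0},{"offset":[0,0,15],"yaw":0},{"offset":[0,0,10],"yaw":0},{"offset":[0,0,6],"yaw":0},{"offset":[0,0,4],"yaw":0},{"offset":[0,0,0],"yaw":0},{"offset":[0,0,0],"yaw":0}])

```text
time: 17.45
tool_pos: [0.5365, 0.0509, 0.0863]
tool_rot: [3.141, -0.0, 1.571]
contact_force: [-0.4, -0.3, -0.8]
opening: 0.0231
grip_force: 15.0
```

Emit:
send_rows(plan=[{"offset":[0,0,0],"yaw":0},{"offset":[0,0,0],"yaw":0},{"offset":[0,0,0],"yaw":0},{"offset":[0,0,-20],"yaw":0},{"offset":[0,0,-35],"yaw":0},{"offset":[0,0,-35],"yaw":0},{"offset":[-43.9,-13.9,0],"yaw":0},{"offset":[-43.9,-13.9,0],"yaw":0},{"offset":[-43.9,-13.9,0],"yaw":0},{"offset":[-43.9,-13.9,0],"yaw":0},{"offset":[-43.9,-13.9,0],"yaw":0},{"offset":[-43.9,-13.9,0],"yaw":0},{"offset":[-43.9,-13.9,0],"yaw":0},{"offset":[0,0,40],"yaw":0},{"offset":[0,0,15],"yaw":0},{"offset":[0,0,0],"yaw":0},{"offset":[0,0,0],"yaw":0}], hand=0.45)

```text
time: 19.15
tool_pos: [0.4393, -0.2565, 0.1213]
tool_rot: [3.141, 0.0, 1.571]
contact_force: [0.2, 0.1, -0.2]
opening: 0.0503
grip_force: 0.0
```

```bash
python3 sc.py
```

```text
232 [ 0.447 -0.256]
538 [ 0.494 -0.336]
289 [0.542 0.05 ]
304 [0.598 0.018]
311 [ 0.607 -0.329]
326 [ 0.652 -0.011]
```

Emit:
send_rows(plan=[{"offset":[-0.5,0,20],"yaw":0},{"offset":[0,0,20],"yaw":0},{"offset":[0,0,10],"yaw":0},{"offset":[0,0,0],"yaw":0},{"offset":[0,0,0],"yaw":0}])

```text
time: 19.7
tool_pos: [0.4396, -0.2571, 0.0717]
tool_rot: [3.14, 0.001, 1.572]
contact_force: [-0.4, -0.1, -1.6]
opening: 0.0506
grip_force: 0.0
```

Emit:
send_rows(plan=[{"offset":[0,0,0],"yaw":0},{"offset":[0,0,0],"yaw":0},{"offset":[0,0,0],"yaw":0},{"offset":[0,0,0],"yaw":0},{"offset":[0,0,0],"yaw":0},{"offset":[0,0,-20],"yaw":0},{"offset":[0,0,-40],"yaw":0},{"offset":[0,0,-40],"yaw":0},{"offset":[40.7,16.2,0],"yaw":0},{"offset":[40.7,16.2,0],"yaw":0},{"offset":[40.7,16.2,0],"yaw":0},{"offset":[40.7,16.2,0],"yaw":0},{"offset":[40.7,16.2,0],"yaw":0},{"offset":[40.7,16.2,0],"yaw":0},{"offset":[0,0,0],"yaw":0},{"offset":[0,0,0],"yaw":0},{"offset":[0,0,0],"yaw":0}], hand=1)

```text
time: 21.4
tool_pos: [0.5357, -0.0135, 0.1706]
tool_rot: [-3.141, 0.0, 1.571]
contact_force: [-0.1, 0.2, -1.5]
opening: 0.0234
grip_force: 15.0
```

Emit:
send_rows(plan=[{"offset":[0.5,0.5,30],"yaw":0},{"offset":[0,0,20],"yaw":0},{"offset":[0,0,15],"yaw":0},{"offset":[0,0,10],"yaw":0},{"offset":[0,0,6],"yaw":0},{"offset":[0,0,4],"yaw":0},{"offset":[0,0,0],"yaw":0},{"offset":[0,0,0],"yaw":0}])

```text
time: 22.2
tool_pos: [0.5369, -0.0123, 0.0863]
tool_rot: [3.141, 0.0, 1.571]
contact_force: [0.4, 0.9, -0.7]
opening: 0.0236
grip_force: 15.0
```

Emit:
send_rows(plan=[{"offset":[0,0,0],"yaw":0},{"offset":[0,0,0],"yaw":0},{"offset":[0,0,0],"yaw":0},{"offset":[0,0,-20],"yaw":0},{"offset":[0,0,-35],"yaw":0},{"offset":[0,0,-35],"yaw":0},{"offset":[-45.3,9.3,0],"yaw":0},{"offset":[-45.3,9.3,0],"yaw":0},{"offset":[-45.3,9.3,0],"yaw":0},{"offset":[-45.3,9.3,0],"yaw":0},{"offset":[-45.3,9.3,0],"yaw":0},{"offset":[-45.3,9.3,0],"yaw":0},{"offset":[-45.3,9.3,0],"yaw":0},{"offset":[0,0,40],"yaw":0},{"offset":[0,0,15],"yaw":0},{"offset":[0,0,0],"yaw":0},{"offset":[0,0,0],"yaw":0}], hand=0.45)

```text
time: 23.9
tool_pos: [0.6021, -0.3282, 0.1215]
tool_rot: [-3.142, -0.0, 1.573]
contact_force: [-0.6, -0.1, 0.9]
opening: 0.0508
grip_force: 0.0
```

```bash
python3 sc.py
```

```text
365 [ 0.488 -0.326]
603 [0.571 0.002]
290 [0.542 0.05 ]
275 [ 0.609 -0.326]
325 [ 0.652 -0.011]
```

Emit:
send_rows(plan=[{"offset":[-1.5,0,20],"yaw":0},{"offset":[0,0,20],"yaw":0},{"offset":[0,0,10],"yaw":0},{"offset":[0,0,0],"yaw":0},{"offset":[0,0,0],"yaw":0}])

```text
time: 24.45
tool_pos: [0.6025, -0.3308, 0.0722]
tool_rot: [3.14, 0.001, 1.572]
contact_force: [-0.1, -0.8, -0.7]
opening: 0.0505
grip_force: 0.0
```

Emit:
send_rows(plan=[{"offset":[0,0,0],"yaw":0},{"offset":[0,0,0],"yaw":0},{"offset":[0,0,0],"yaw":0},{"offset":[0,0,0],"yaw":0},{"offset":[0,0,0],"yaw":0},{"offset":[0,0,-20],"yaw":0},{"offset":[0,0,-40],"yaw":0},{"offset":[0,0,-40],"yaw":0},{"offset":[42.2,4.8,0],"yaw":0},{"offset":[42.2,4.8,0],"yaw":0},{"offset":[42.2,4.8,0],"yaw":0},{"offset":[42.2,4.8,0],"yaw":0},{"offset":[42.2,4.8,0],"yaw":0},{"offset":[42.2,4.8,0],"yaw":0},{"offset":[42.2,4.8,0],"yaw":0},{"offset":[42.2,4.8,0],"yaw":0},{"offset":[42.2,4.8,0],"yaw":0},{"offset":[0,0,0],"yaw":0},{"offset":[0,0,0],"yaw":0},{"offset":[0,0,0],"yaw":0}], hand=1)

```text
time: 26.45
tool_pos: [0.6447, 0.0482, 0.1706]
tool_rot: [-3.141, 0.0, 1.571]
contact_force: [0.3, 0.3, -0.4]
opening: 0.0235
grip_force: 15.0
```

Emit:
send_rows(plan=[{"offset":[1.5,0.5,30],"yaw":0},{"offset":[0,0,20],"yaw":0},{"offset":[0,0,15],"yaw":0},{"offset":[0,0,10],"yaw":0},{"offset":[0,0,6],"yaw":0},{"offset":[0,0,4],"yaw":0},{"offset":[0,0,0],"yaw":0},{"offset":[0,0,0],"yaw":0}])

```text
time: 27.25
tool_pos: [0.6457, 0.0504, 0.0865]
tool_rot: [3.14, -0.0, 1.571]
contact_force: [0.2, 0.3, -0.7]
opening: 0.0233
grip_force: 15.0
```

Emit:
send_rows(plan=[{"offset":[0,0,0],"yaw":0},{"offset":[0,0,0],"yaw":0},{"offset":[0,0,0],"yaw":0},{"offset":[0,0,-20],"yaw":0},{"offset":[0,0,-35],"yaw":0},{"offset":[0,0,-35],"yaw":0},{"offset":[-44,-15.1,0],"yaw":0},{"offset":[-44,-15.1,0],"yaw":0},{"offset":[-44,-15.1,0],"yaw":0},{"offset":[-44,-15.1,0],"yaw":0},{"offset":[-44,-15.1,0],"yaw":0},{"offset":[-44,-15.1,0],"yaw":0},{"offset":[-44,-15.1,0],"yaw":0},{"offset":[-44,-15.1,0],"yaw":0},{"offset":[-44,-15.1,0],"yaw":0},{"offset":[0,0,40],"yaw":0},{"offset":[0,0,15],"yaw":0},{"offset":[0,0,0],"yaw":0},{"offset":[0,0,0],"yaw":0}], hand=0.45)

```text
time: 29.15
tool_pos: [0.51, -0.3456, 0.1214]
tool_rot: [3.141, 0.0, 1.571]
contact_force: [-0.2, -0.3, 0.9]
opening: 0.0507
grip_force: 0.0
```

```bash
python3 sc.py
python3 - <<'E'
from h import *
im=cv2.imread('pics/sc.png'); cv2.imwrite('pics/sc1.png',cv2.resize(im[180:340,140:400],None,fx=3,fy=3,interpolation=2))
E
```

```text
526 [ 0.494 -0.335]
598 [0.571 0.002]
290 [0.542 0.05 ]
315 [ 0.655 -0.011]
315 [0.651 0.049]
```

View pics/sc1.png

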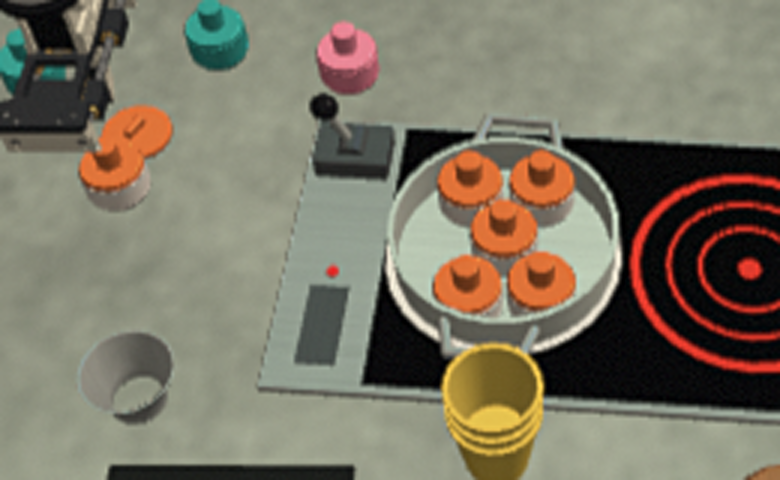

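Emit:
send_rows(plan=[{"offset":[0,-0.5,20],"yaw":0},{"offset":[0,0,20],"yaw":0},{"offset":[0,0,10],"yaw":0},{"offset":[0,0,0],"yaw":0},{"offset":[0,0,0],"yaw":0}])

```text
time: 29.7
tool_pos: [0.5098, -0.3458, 0.0719]
tool_rot: [3.14, 0.001, 1.572]
contact_force: [0.5, -0.9, 0.5]
opening: 0.05
grip_force: 0.0
```

Emit:
send_rows(plan=[{"offset":[0,0,0],"yaw":0},{"offset":[0,0,0],"yaw":0},{"offset":[0,0,0],"yaw":0},{"offset":[0,0,0],"yaw":0},{"offset":[0,0,0],"yaw":0},{"offset":[0,0,-20],"yaw":0},{"offset":[0,0,-40],"yaw":0},{"offset":[0,0,-40],"yaw":0},{"offset":[42.8,8.1,0],"yaw":0},{"offset":[42.8,8.1,0],"yaw":0},{"offset":[42.8,8.1,0],"yaw":0},{"offset":[42.8,8.1,0],"yaw":0},{"offset":[42.8,8.1,0],"yaw":0},{"offset":[42.8,8.1,0],"yaw":0},{"offset":[42.8,8.1,0],"yaw":0},{"offset":[42.8,8.1,0],"yaw":0},{"offset":[42.8,8.1,0],"yaw":0},{"offset":[42.8,8.1,0],"yaw":0},{"offset":[0,0,0],"yaw":0},{"offset":[0,0,0],"yaw":0}], hand=1)

```text
time: 31.7
tool_pos: [0.5896, 0.0834, 0.1704]
tool_rot: [-3.141, 0.0, 1.574]
contact_force: [-0.3, -0.9, -1.4]
opening: 0.0238
grip_force: 15.0
```

Emit:
send_rows(plan=[{"offset":[0,0.8,30],"yaw":0},{"offset":[0,0,15],"yaw":0},{"offset":[0,0,0],"yaw":0},{"offset":[0,0,0],"yaw":0}])

```text
time: 32.1
tool_pos: [0.5909, 0.0812, 0.1261]
tool_rot: [-3.141, 0.0, 1.57]
contact_force: [0.4, -0.2, -0.0]
opening: 0.0231
grip_force: 15.0
```

Next, release, lift and back off to y≈-0.06 for a wrist view of the tin.

Emit:
send_rows(plan=[{"offset":[0,0,20],"yaw":0},{"offset":[0,0,10],"yaw":0},{"offset":[0,0,6],"yaw":0},{"offset":[0,0,4],"yaw":0},{"offset":[0,0,0],"yaw":0},{"offset":[0,0,0],"yaw":0}])

```text
time: 32.7
tool_pos: [0.5911, 0.0826, 0.0863]
tool_rot: [3.141, -0.0, 1.571]
contact_force: [0.3, 0.7, -1.6]
opening: 0.0234
grip_force: 15.0
```

Emit:
send_rows(plan=[{"offset":[0,0,0],"yaw":0},{"offset":[0,0,0],"yaw":0},{"offset":[0,0,0],"yaw":0},{"offset":[0,0,-20],"yaw":0},{"offset":[0,0,-40],"yaw":0},{"offset":[0,0,-45],"yaw":0},{"offset":[0,0,-45],"yaw":0},{"offset":[-40,0,-20],"yaw":0},{"offset":[-40,0,-20],"yaw":0},{"offset":[-40,0,-20],"yaw":0},{"offset":[-40,0,0],"yaw":0},{"offset":[0,0,0],"yaw":0},{"offset":[0,0,0],"yaw":0},{"offset":[0,0,0],"yaw":0}], hand=0.45)

```text
time: 34.1
tool_pos: [0.5907, -0.0765, 0.2956]
tool_rot: [-3.141, -0.001, 1.572]
contact_force: [0.4, -0.4, -0.1]
opening: 0.0504
grip_force: 0.0
```

```bash
cat > look.py <<'E'
from h import *
import sys
g=(float(sys.argv[1]),float(sys.argv[2])); s=status.observe(); print(s['tool_pos'],s['tool_rot'][2]); c=cam('wrist')
im=snap('wrist',sys.argv[3])[:,:,::-1].copy(); q,f=tinfit(im,c,g); print('tin',q,f)
K=pots(im,c,.052,275); 
for k in K: print(k[1],k[2],'rel',((k[1]-q)*1000).round(1),np.hypot(*(k[1]-q)).round(4))
X=np.array([k[1] for k in K]); D=np.hypot(*(X[:,None]-X[None]).transpose(2,0,1)); print((D*1000).round(0))
d=cv2.inRange(cv2.cvtColor(im,cv2.COLOR_BGR2HSV),(0,180,120),(3,255,255)); print('red px',int((d>0).sum()))
E
python3 look.py .591 .0187 w5.png; python3 sc.py
```

```text
[ 0.59067396 -0.07654967  0.29557951] 1.5718252867204745
tin [0.59097272 0.01836852] -56.28702163696289
[0.5948 0.0767] 0.025 rel [ 3.8 58.3] 0.0585
[0.6461 0.0507] 0.0287 rel [55.1 32.3] 0.0639
[0.5372 0.0488] 0.0278 rel [-53.8  30.4] 0.0618
[0.5915 0.0179] 0.0282 rel [ 0.5 -0.5] 0.0007
[ 0.6503 -0.0118] 0.0284 rel [ 59.3 -30.2] 0.0666
[ 0.5379 -0.0136] 0.0286 rel [-53.1 -32. ] 0.062
[[  0.  58.  64.  59. 104. 107.]
 [ 58.   0. 109.  64.  63. 126.]
 [ 64. 109.   0.  62. 128.  62.]
 [ 59.  64.  62.   0.  66.  62.]
 [104.  63. 128.  66.   0. 112.]
 [107. 126.  62.  62. 112.   0.]]
red px 54
325 [ 0.476 -0.328]
598 [0.571 0.002]
918 [0.6  0.06]
313 [ 0.655 -0.011]
```

View pics/w5.png

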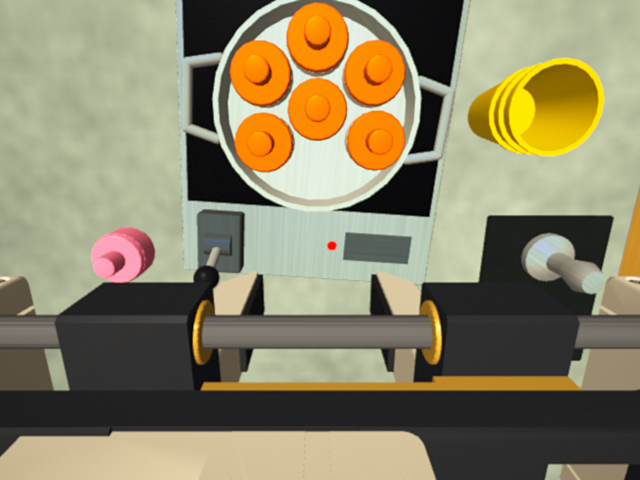

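Emit:
send_rows(plan=[{"offset":[-23.5,6.3,0],"yaw":0},{"offset":[0,0,45],"yaw":0},{"offset":[0,0,45],"yaw":0},{"offset":[0,0,45],"yaw":0},{"offset":[0,0,40],"yaw":0},{"offset":[0,0,0],"yaw":0},{"offset":[0,0,0],"yaw":0},{"offset":[0,0,0],"yaw":0}], hand=0.35)

```text
time: 35.0
tool_pos: [0.5987, -0.1009, 0.1235]
tool_rot: [3.137, 0.001, 1.572]
contact_force: [0.0, -0.8, 0.6]
opening: 0.0596
grip_force: 0.0
```

Run:
```python
from h import *
im=cv2.imread('pics/w5.png')
s=status.observe();print(s['tool_pos'],s['tool_rot'],s['opening']); a=read_camera('side')[:,:,::-1]; cv2.imwrite('pics/d1.png',cv2.resize(a[150:350,220:460],None,fx=3,fy=3,interpolation=2))
```

```text
[ 0.59874438 -0.10090003  0.12354791] [3.13714845e+00 1.21062920e-03 1.57195255e+00] 0.059617597530926006
```

View pics/d1.png

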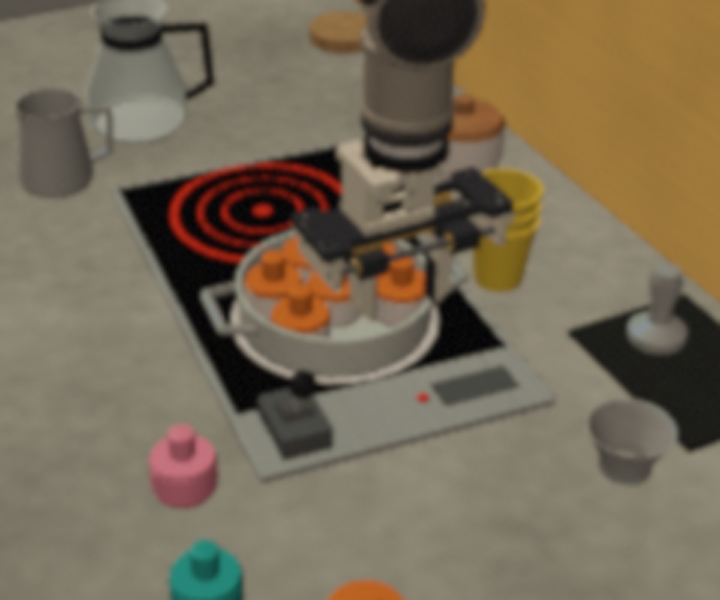

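Emit:
send_rows(plan=[{"offset":[0,-3,20],"yaw":0},{"offset":[0,0,20],"yaw":0},{"offset":[0,0,15],"yaw":0},{"offset":[0,0,10],"yaw":0},{"offset":[0,0,7],"yaw":0},{"offset":[0,0,0],"yaw":0},{"offset":[0,0,0],"yaw":0}])

```text
time: 35.75
tool_pos: [0.5947, -0.1011, 0.0497]
tool_rot: [3.14, 0.0, 1.571]
contact_force: [-0.2, 0.5, -0.3]
opening: 0.0597
grip_force: 0.0
```

Emit:
send_rows(plan=[{"offset":[3,0,0],"yaw":0},{"offset":[3,0,0],"yaw":0},{"offset":[3,0,0],"yaw":0},{"offset":[3,0,0],"yaw":0},{"offset":[3,0,0],"yaw":0},{"offset":[3,0,0],"yaw":0},{"offset":[3,0,0],"yaw":0},{"offset":[3,0,0],"yaw":0}])

```text
time: 36.55
tool_pos: [0.5942, -0.0782, 0.0492]
tool_rot: [3.141, 0.002, 1.572]
contact_force: [-1.5, -6.1, 1.0]
opening: 0.0597
grip_force: 3.4
```

Emit:
send_rows(plan=[{"offset":[4,0,0],"yaw":0},{"offset":[5,0,0],"yaw":0},{"offset":[6,0,0],"yaw":0},{"offset":[6,0,0],"yaw":0},{"offset":[6,0,0],"yaw":0},{"offset":[6,0,0],"yaw":0},{"offset":[6,0,0],"yaw":0},{"offset":[6,0,0],"yaw":0},{"offset":[6,0,0],"yaw":0},{"offset":[6,0,0],"yaw":0},{"offset":[6,0,0],"yaw":0},{"offset":[6,0,0],"yaw":0},{"offset":[6,0.5,0],"yaw":0},{"offset":[6,0.5,0],"yaw":0},{"offset":[6,0.5,0],"yaw":0},{"offset":[6,0.5,0],"yaw":0},{"offset":[6,0.5,0],"yaw":0},{"offset":[5,0.5,0],"yaw":0},{"offset":[4,0,0],"yaw":0},{"offset":[2,0,0],"yaw":0}])

```text
time: 38.55
tool_pos: [0.5973, 0.0321, 0.0492]
tool_rot: [3.141, 0.002, 1.572]
contact_force: [-0.3, -6.6, 1.2]
opening: 0.0602
grip_force: 3.4
```

Run:
```python
from h import *
im=read_camera('scene')[:,:,::-1].copy(); cv2.imwrite('pics/s2.png',cv2.resize(im[170:345,200:460],None,fx=3,fy=3,interpolation=2))
s=status.observe();print(s['tool_pos'],s['contact_force'])
```

```text
[0.5973523  0.03238236 0.04919064] [ 0.88964489 -4.88021651  0.71547807]
```

View pics/s2.png

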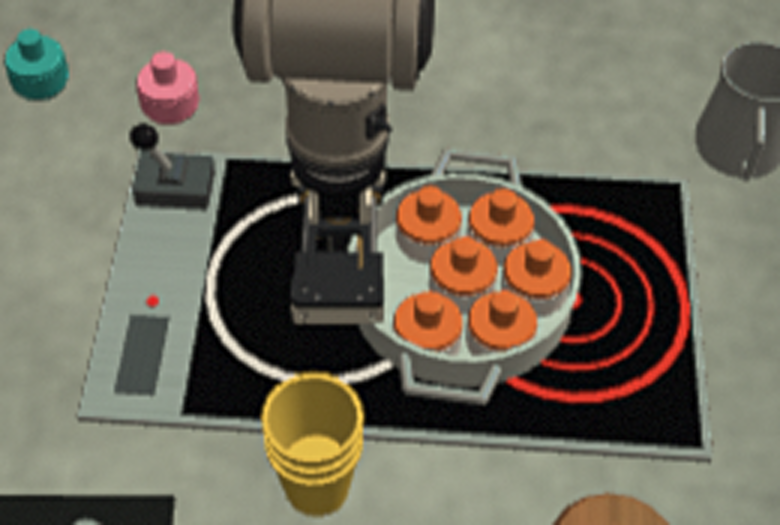

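Emit:
send_rows(plan=[{"offset":[3,0.5,0],"yaw":0},{"offset":[4,0.5,0],"yaw":0},{"offset":[5,0.5,0],"yaw":0},{"offset":[5,0.5,0],"yaw":0},{"offset":[5,0.5,0],"yaw":0},{"offset":[5,0.5,0],"yaw":0},{"offset":[5,0.5,0],"yaw":0},{"offset":[5,0.5,0],"yaw":0},{"offset":[5,0.5,0],"yaw":0},{"offset":[5,0.5,0],"yaw":0},{"offset":[5,0.5,0],"yaw":0},{"offset":[5,0.5,0],"yaw":0},{"offset":[5,0.5,0],"yaw":0},{"offset":[5,0.5,0],"yaw":0},{"offset":[4,0,0],"yaw":0},{"offset":[3,0,0],"yaw":0},{"offset":[2,0,0],"yaw":0},{"offset":[1,0,0],"yaw":0},{"offset":[0,0,0],"yaw":0}])

```text
time: 40.5
tool_pos: [0.6042, 0.109, 0.0492]
tool_rot: [3.141, 0.002, 1.571]
contact_force: [-0.0, -5.5, 1.7]
opening: 0.0598
grip_force: 3.0
```

Emit:
send_rows(plan=[{"offset":[-10,0,0],"yaw":0},{"offset":[-15,0,0],"yaw":0},{"offset":[0,0,-45],"yaw":0},{"offset":[0,0,-45],"yaw":0},{"offset":[0,0,-45],"yaw":0},{"offset":[0,0,-45],"yaw":0},{"offset":[0,0,-45],"yaw":0},{"offset":[0,0,-25],"yaw":0},{"offset":[0,0,0],"yaw":0},{"offset":[0,0,0],"yaw":0},{"offset":[0,0,0],"yaw":0}])

```text
time: 41.6
tool_pos: [0.6034, 0.0846, 0.297]
tool_rot: [-3.138, -0.0, 1.571]
contact_force: [-0.3, 1.3, -1.9]
opening: 0.0595
grip_force: 0.0
```

```bash
python3 look.py .603 .219 w6.png; python3 -c "
import cv2
im=cv2.imread('pics/w6.png'); cv2.imwrite('pics/w6v.png',im[:320])"
```

```text
[0.60340662 0.08457576 0.29702883] 1.570838841194738
tin [0.60560044 0.2167067 ] -54.56614685058594
[0.8684 0.2342] 0.0432 rel [262.8  17.5] 0.2634
[[0.]]
red px 41
```

View pics/w6v.png

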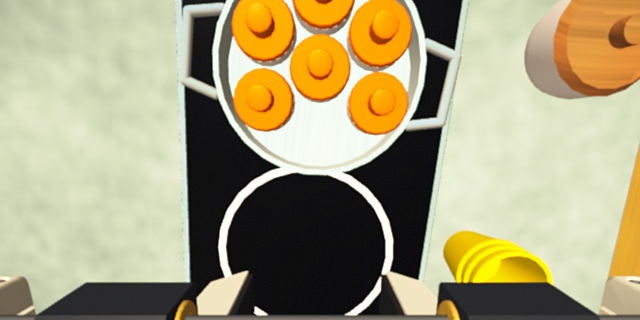

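Run:
```python
from h import *
from scipy.optimize import least_squares
im=cv2.imread('pics/w6.png'); c=cam('wrist'); g=cv2.cvtColor(im,cv2.COLOR_BGR2GRAY)
m=(g>120).astype(np.uint8); m[:174]=0; m[290:]=0; m[:,:205]=0; m[:,405:]=0
ys,xs=np.nonzero(m); k=[(x,y) for x,y in zip(xs,ys) if not ((x>236 and x<268 and y>262) or (x>375 and x<405 and y>262)) ]
P=np.array([ray('w',u,v,.01,c)[:2] for u,v in k])
for _ in range(4):
    q,r=circ(P); e=np.abs(np.hypot(*(P-q).T)-r); P=P[e<.005]
print('cool',q,r,len(P),e[e<.005].mean())
hot=np.array([.6054,.2356]); print('hot-cool',hot-q,np.hypot(*(hot-q)))
d=(hot-q)/np.hypot(*(hot-q)); print('hot by 220',q+.22*d)
```

```text
cool [0.58881368 0.01325272] 0.10343351427109992 1774 0.002089261021142818
hot-cool [0.01658632 0.22234728] 0.22296506483313303
hot by 220 [0.60517943 0.23264315]
```

Emit:
send_rows(plan=[{"offset":[0,2,45],"yaw":0},{"offset":[0,0,45],"yaw":0},{"offset":[0,0,45],"yaw":0},{"offset":[0,0,45],"yaw":0},{"offset":[0,0,40],"yaw":0},{"offset":[0,0,20],"yaw":0},{"offset":[0,0,8],"yaw":0},{"offset":[0,0,0],"yaw":0},{"offset":[0,0,0],"yaw":0}])

```text
time: 42.55
tool_pos: [0.6067, 0.0851, 0.0517]
tool_rot: [3.14, -0.0, 1.571]
contact_force: [1.1, 0.9, -0.2]
opening: 0.0596
grip_force: 0.0
```

Emit:
send_rows(plan=[{"offset":[6,0,0],"yaw":0},{"offset":[6,0,0],"yaw":0},{"offset":[5,0,0],"yaw":0},{"offset":[3,0,0],"yaw":0},{"offset":[3,0,0],"yaw":0},{"offset":[3,0,0],"yaw":0},{"offset":[3,0,0],"yaw":0},{"offset":[3,0,0],"yaw":0},{"offset":[3,0,0],"yaw":0},{"offset":[3,0,0],"yaw":0},{"offset":[2,0,0],"yaw":0},{"offset":[1,0,0],"yaw":0},{"offset":[0.5,0,0],"yaw":0},{"offset":[0,0,0],"yaw":0},{"offset":[0,0,0],"yaw":0}])

```text
time: 44.05
tool_pos: [0.6061, 0.125, 0.051]
tool_rot: [-3.141, 0.002, 1.571]
contact_force: [-0.0, -7.7, 2.0]
opening: 0.0595
grip_force: 3.3
```

Emit:
send_rows(plan=[{"offset":[-10,0,0],"yaw":0},{"offset":[-15,0,0],"yaw":0},{"offset":[-15,0,-45],"yaw":0},{"offset":[-15,0,-45],"yaw":0},{"offset":[0,0,-45],"yaw":0},{"offset":[0,0,-45],"yaw":0},{"offset":[0,0,-45],"yaw":0},{"offset":[0,0,-25],"yaw":0},{"offset":[45,0,0],"yaw":0},{"offset":[30,0,0],"yaw":0},{"offset":[0,0,0],"yaw":0},{"offset":[0,0,0],"yaw":0},{"offset":[0,0,0],"yaw":0}])

```text
time: 45.35
tool_pos: [0.6061, 0.1453, 0.3006]
tool_rot: [-3.141, 0.0, 1.57]
contact_force: [0.6, -0.2, -0.5]
opening: 0.0594
grip_force: 0.0
```

```bash
python3 look.py .605 .233 w7.png; python3 -c "
import cv2
im=cv2.imread('pics/w7.png'); cv2.imwrite('pics/w7v.png',im[:300])"
```

```text
[0.60608211 0.14527548 0.3005844 ] 1.5702440084079572
tin [0.60768849 0.23322986] -53.89315414428711
[0.8762 0.2413] 0.0504 rel [268.5   8.1] 0.2686
[[0.]]
red px 0
```

View pics/w7v.png

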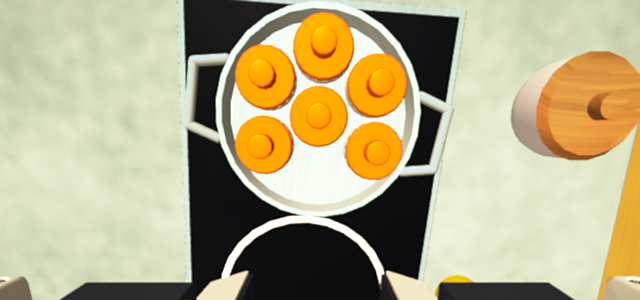

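```bash
sed -i 's/(17,255,255)/(23,255,255)/' h.py
python3 - <<'E'
from h import *
c=cam('wrist'); im=cv2.imread('pics/w7.png'); im[:,440:]=0; q=np.array([.6077,.2332])
K=pots(im,c,.052,275); X=np.array([k[1] for k in K])
for k in K: print(((k[1]-q)*1000).round(1),np.hypot(*(k[1]-q)).round(4),k[2])
print((np.hypot(*(X[:,None]-X[None]).transpose(2,0,1))*1000).round(0))
s=camera_info('side')
d=read_camera('side'); 
print([(d0['conf'],d0['extent']) for d0 in models.regions_of('side','heat_tip')])
f=[(ray('side',(e['extent'][0]+e['extent'][2])/2,e['extent'][1]+4,.08)) for e in models.regions_of('side','heat_tip')]; print(f)
E
```

```text
[ 5.5 62.9] 0.0631 0.0287
[-51.   36.4] 0.0627 0.0287
[57.7 28.5] 0.0644 0.0286
[ 0.8 -0.1] 0.0008 0.0281
[-55.1 -27.7] 0.0617 0.0285
[ 57.2 -33.9] 0.0665 0.0283
[[  0.  62.  63.  63. 109. 110.]
 [ 62.   0. 109.  63.  64. 129.]
 [ 63. 109.   0.  64. 126.  62.]
 [ 63.  63.  64.   0.  62.  66.]
 [109.  64. 126.  62.   0. 112.]
 [110. 129.  62.  66. 112.   0.]]
[(0.52, [282.3, 202.3, 300.9, 218.8]), (0.44, [317.2, 269.8, 327.3, 287.6])]
[array([0.55012388, 0.23721884, 0.08      ]), array([ 0.49094125, -0.12815447,  0.08      ])]
```

Emit:
send_rows(plan=[{"offset":[-42.8,-16,0],"yaw":0},{"offset":[-42.8,-16,0],"yaw":0},{"offset":[-42.8,-16,0],"yaw":0},{"offset":[-42.8,-16,0],"yaw":0},{"offset":[-42.8,-16,0],"yaw":0},{"offset":[-42.8,-16,0],"yaw":0},{"offset":[-42.8,-16,0],"yaw":0},{"offset":[-42.8,-16,0],"yaw":0},{"offset":[0,0,45],"yaw":0},{"offset":[0,0,45],"yaw":0},{"offset":[0,0,0],"yaw":0},{"offset":[0,0,0],"yaw":0}], hand=1)

```text
time: 46.75
tool_pos: [0.4783, -0.1962, 0.2116]
tool_rot: [-3.141, -0.0, 1.571]
contact_force: [-0.2, -0.2, 0.4]
opening: 0.0007
grip_force: 0.0
```

Run:
```python
from h import *
s=status.observe();print(s['tool_pos']); c=cam('wrist'); im=snap('wrist','w8.png')[:,:,::-1]
for p in [(.478,-.149,.08),(.480,-.123,.025)]: print(proj('w',p,c))
cv2.imwrite('pics/w8v.png',im[:330])
```

```text
[ 0.4782558  -0.19622564  0.21155712]
(np.float64(315.1402838062154), np.float64(170.16052337609204))
(np.float64(317.77471184290766), np.float64(132.18153995681533))
```

View pics/w8v.png

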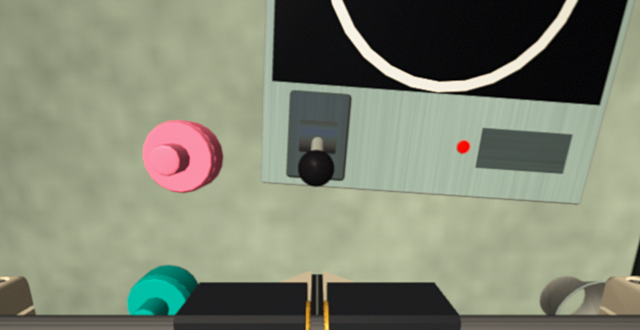

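Emit:
send_rows(plan=[{"offset":[0,0,40],"yaw":0},{"offset":[0,0,40],"yaw":0},{"offset":[0,0,30],"yaw":0},{"offset":[0,0,14],"yaw":0},{"offset":[0,0,0],"yaw":0},{"offset":[10,0,0],"yaw":0},{"offset":[10,0,0],"yaw":0},{"offset":[8,0,0],"yaw":0},{"offset":[8,0,0],"yaw":0},{"offset":[8,0,0],"yaw":0},{"offset":[8,0,0],"yaw":0},{"offset":[8,0,0],"yaw":0},{"offset":[6,0,0],"yaw":0},{"offset":[4,0,0],"yaw":0},{"offset":[2,0,0],"yaw":0},{"offset":[0,0,0],"yaw":0}])

```text
time: 48.4
tool_pos: [0.4785, -0.125, 0.0869]
tool_rot: [3.141, 0.002, 1.572]
contact_force: [0.2, -7.5, -0.2]
opening: 0.0006
grip_force: 3.3
```

Emit:
send_rows(plan=[{"offset":[2,0,0],"yaw":0},{"offset":[2,0,0],"yaw":0},{"offset":[2,0,0],"yaw":0},{"offset":[0,0,0],"yaw":0}])

```text
time: 48.8
tool_pos: [0.4788, -0.1236, 0.0871]
tool_rot: [3.14, 0.01, 1.573]
contact_force: [-4.0, -30.8, -4.2]
opening: 0.0004
grip_force: 13.8
```

At the stop (30 N, no further travel). Back off and check.

Emit:
send_rows(plan=[{"offset":[-20,0,0],"yaw":0},{"offset":[-40,0,0],"yaw":0},{"offset":[0,0,-45],"yaw":0},{"offset":[0,0,-45],"yaw":0},{"offset":[0,0,-45],"yaw":0},{"offset":[0,0,0],"yaw":0},{"offset":[0,0,0],"yaw":0}])

```text
time: 49.5
tool_pos: [0.4781, -0.1777, 0.2223]
tool_rot: [3.141, 0.0, 1.571]
contact_force: [-0.9, 0.0, -0.5]
opening: 0.0003
grip_force: 0.0
```

Run:
```python
from h import *
s=status.observe();print(s['tool_pos']); c=cam('wrist'); im=snap('wrist','w9.png')[:,:,::-1]
p0=np.array([.480,-.1232,.032])
for a in (.5,.35,-.5): print(a,proj('w',p0+[.003*np.sign(a)*.5,.055*np.sin(a),.055*np.cos(a)],c))
sc=read_camera('scene')[:,:,::-1]
o=np.zeros((560,700,3),np.uint8); o[:300,:640]=im[:300]; o[300:560,:520]=cv2.resize(sc[180:310,210:470],None,fx=2,fy=2); cv2.imwrite('pics/fin.png',o)
```

```text
[ 0.47805725 -0.17767817  0.22225059]
0.5 (np.float64(319.99624634058944), np.float64(121.47096980598792))
0.35 (np.float64(320.0176184769444), np.float64(132.3112033152477))
-0.5 (np.float64(315.905938680904), np.float64(193.97422340720215))
```

View pics/fin.png

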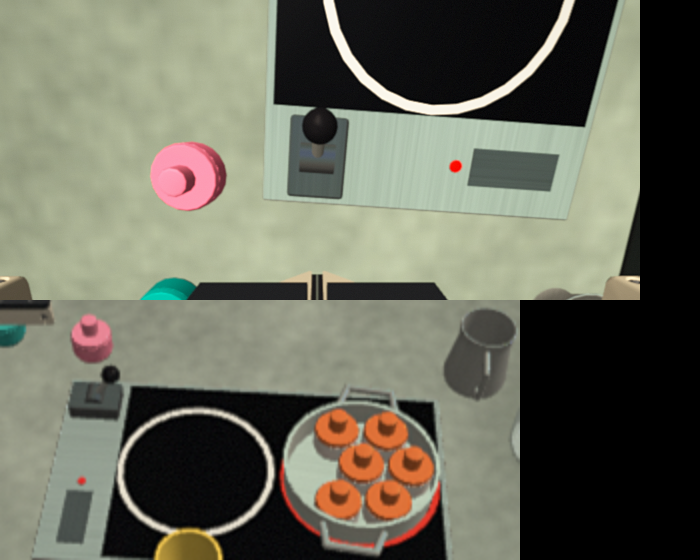

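Run:
```python
from h import *
from scipy.optimize import brentq
def dark(im,box):
    u0,u1,v0,v1=box; g=im[v0:v1,u0:u1].max(2); m=(g<38).astype(np.uint8); n,l,s,ce=cv2.connectedComponentsWithStats(m); i=1+np.argmax(s[1:,4]); return ce[i]+[u0,v0],s[i]
b8=dark(cv2.imread('pics/w8.png'),(290,345,135,195)); b9=dark(cv2.imread('pics/w9.png'),(290,350,100,150)); print(b8,b9)
c9=cam('wrist'); c8=(c9[0],c9[1],c9[2],c9[3]+np.array([.47826,-.19623,.21156])-np.array([.47806,-.17768,.22225]),c9[4])
f=lambda y,a,c:proj('w',[.479,y+.055*np.sin(a),.032+.055*np.cos(a)],c)[1]
y=brentq(lambda y:f(y,-.5,c8)-b8[0][1],-.2,-.05); print('pivot',y)
a=brentq(lambda a:f(y,a,c9)-b9[0][1],-.5,1); print('angle',a,'heat',a+.5)
S=cam('scene'); s0=cv2.imread('pics/s0.png'); s1=read_camera('scene')[:,:,::-1]
for im,box in ((s0,(240,262,205,224)),(s1,(255,275,205,226))):
    print(dark(im,box))
for a in (-.5,.35,.5): print(a,proj('s',[.479+.002*np.sign(a),y+.055*np.sin(a),.032+.055*np.cos(a)],S))
```

```text
(array([315.89278132, 167.79299363]), array([  9,  16,  35,  35, 942], dtype=int32)) (array([320.61439394, 118.87878788]), array([   0,    0,   60,   44, 1320], dtype=int32))
pivot -0.12015323218365051
angle 0.4865791624519644 heat 0.9865791624519644
(array([247.43137255, 215.41176471]), array([ 4,  7,  8,  8, 51], dtype=int32))
(array([264.53061224, 217.02040816]), array([ 6,  8,  8,  9, 49], dtype=int32))
-0.5 (np.float64(248.52023007558722), np.float64(216.2095696489641))
0.35 (np.float64(264.8046064347366), np.float64(216.5113099812268))
0.5 (np.float64(267.68229390959124), np.float64(217.34042768099894))
```

Run:
```python
from h import *
from scipy.optimize import brentq
c9=cam('wrist'); c8=(c9[0],c9[1],c9[2],c9[3]+np.array([.47826,-.19623,.21156])-np.array([.47806,-.17768,.22225]),c9[4])
for fn,(u0,u1,v0,v1) in (('w8',(280,350,130,200)),('w9',(285,355,90,155))):
    g=cv2.imread(f'pics/{fn}.png')[v0:v1,u0:u1].max(2); m=(g<38).astype(np.uint8)
    if fn=='w9': m[:17]=0; print('edge rows',[(v0+i,int(r.sum()),u0+int(np.nonzero(r)[0].min()) if r.any() else None) for i,r in enumerate(m)][14:60])
    k=max(cv2.findContours(m,0,1)[0],key=cv2.contourArea)[:,0]; 
    if fn=='w9': k=k[k[:,1]>19]
    q,r=circ(k.astype(float)); print(fn,q+[u0,v0],r)
    if fn=='w8': v8=q[1]+v0
    else: v9=q[1]+v0
f=lambda y,a,c:proj('w',[.479,y+.055*np.sin(a),.032+.055*np.cos(a)],c)[1]
y=brentq(lambda y:f(y,-.5,c8)-v8,-.2,-.05); a=brentq(lambda a:f(y,a,c9)-v9,-.5,1); print(y,a+.5)
```

```text
w8 [315.78036388 167.5598288 ] 17.261627141902036
edge rows [(104, 0, None), (105, 0, None), (106, 0, None), (107, 36, 317), (108, 22, 316), (109, 11, 315), (110, 14, 313), (111, 18, 311), (112, 20, 310), (113, 22, 309), (114, 23, 308), (115, 22, 307), (116, 23, 306), (117, 24, 305), (118, 25, 304), (119, 25, 304), (120, 25, 304), (121, 27, 303), (122, 27, 303), (123, 27, 303), (124, 30, 303), (125, 34, 303), (126, 34, 303), (127, 34, 303), (128, 34, 303), (129, 34, 303), (130, 34, 303), (131, 32, 304), (132, 32, 304), (133, 32, 304), (134, 30, 305), (135, 30, 305), (136, 28, 306), (137, 26, 307), (138, 26, 307), (139, 24, 308), (140, 21, 309), (141, 18, 311), (142, 14, 313), (143, 9, 316), (144, 0, None), (145, 0, None), (146, 0, None), (147, 0, None), (148, 0, None), (149, 0, None)]
w9 [319.47710909 126.10684152] 16.888097597518108
-0.11996303904902521 0.8829861933929566
```

Run:
```python
from h import *
c=cam('wrist')
P=[ray('w',u,v,.025,c)[:2] for u,v in [(291,114),(348.5,118),(344,199),(287,195)]]
print(np.array(P).round(4),np.mean(P,0)); print('ball',ray('w',319.5,126.1,.082,c)); print([ray('w',u,v,.032,c).round(4) for u,v in ((317,146),(317,173))])
```

```text
[[ 0.4555 -0.0888]
 [ 0.5049 -0.0921]
 [ 0.5024 -0.1625]
 [ 0.4505 -0.1588]] [ 0.47831693 -0.12554283]
ball [ 0.47973437 -0.09939371  0.082     ]
[array([ 0.4778, -0.1152,  0.032 ]), array([ 0.4778, -0.1382,  0.032 ])]
```

```bash
python3 -c "
from cell import ticket
print(ticket.hand_in())"
```

```text
the job is handed in; nothing more can be done
None
```

I packed all six pots present upright in the tin, slid it onto the red ring (about 3 mm off centre by camera), then pushed the toggle to its stop and handed the job in; no verdict came back, and camera readings of the switch ranged from 0.88 to about 1.0 rad against the 0.85 needed.

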